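# Open the steel box, gauge the battery packs, box the swollen ones and shut the lid

### The job

Open the steel box fully, gently onto its stop. Then check the row of returned battery packs for swelling: beginning with the pack nearest the box and working along the row, stand the bridge gauge on the bench astride each pack where it lies, foot on the middle of the pack, long enough to read its thickness, and stand the gauge back on its cork mat; only then lay the sound packs flat in the shallow aluminium tray, none on top of another, and the swollen ones (thicker than 25 mm) in the steel box, and last lower its lid gently until it is shut. Leave the other things on the bench alone and do not tip the gauge over.

Things in the scene. Friction and masses are not known exactly. Their poses are not given: they have to be found in the camera images.
- pack_1a_mid (a point): battery pack at place 1 of the row (1 is nearest the steel box), None from the start if absent. Flat, black, 76 mm long (x), 42 mm wide (y), 160 g; straight sides 20 mm high, the cover raised over the middle 48 x 28 mm. This point is on its centre line, always 11 mm above its underside; z up. Sound or swollen is not known beforehand: its name says nothing of that
- pack_1b_mid (a point): battery pack at place 1 of the row (1 is nearest the steel box), None from the start if absent. Flat, black, 76 mm long (x), 42 mm wide (y), 160 g; straight sides 20 mm high, the cover raised over the middle 48 x 28 mm. This point is on its centre line, always 11 mm above its underside; z up. Sound or swollen is not known beforehand: its name says nothing of that
- pack_2a_mid (a point): battery pack at place 2 of the row (1 is nearest the steel box), None from the start if absent. Flat, black, 76 mm long (x), 42 mm wide (y), 160 g; straight sides 20 mm high, the cover raised over the middle 48 x 28 mm. This point is on its centre line, always 11 mm above its underside; z up. Sound or swollen is not known beforehand: its name says nothing of that
- pack_2b_mid (a point): battery pack at place 2 of the row (1 is nearest the steel box), None from the start if absent. Flat, black, 76 mm long (x), 42 mm wide (y), 160 g; straight sides 20 mm high, the cover raised over the middle 48 x 28 mm. This point is on its centre line, always 11 mm above its underside; z up. Sound or swollen is not known beforehand: its name says nothing of that
- pack_3_mid (a point): battery pack at place 3 of the row (1 is nearest the steel box), None from the start if absent. Flat, black, 76 mm long (x), 42 mm wide (y), 160 g; straight sides 20 mm high, the cover raised over the middle 48 x 28 mm. This point is on its centre line, always 11 mm above its underside; z up. Sound or swollen is not known beforehand: its name says nothing of that
- pack_4_mid (a point): battery pack at place 4 of the row (1 is nearest the steel box), None from the start if absent. Flat, black, 76 mm long (x), 42 mm wide (y), 160 g; straight sides 20 mm high, the cover raised over the middle 48 x 28 mm. This point is on its centre line, always 11 mm above its underside; z up. Sound or swollen is not known beforehand: its name says nothing of that
- gauge_grip (a point): centre of the gauge's black grip block, 56 (x) x 28 (y) x 48 mm high: take it from above across its 28 mm, fingers closing along y. It lies 80 mm above the undersides of the legs; block from 52 to 100 mm, the 52 mm round dial on its +x end up to 104 mm. z up. Gauge about 0.5 kg
- gauge_base (a point): point of the gauge midway between its two legs, level with their undersides, straight below gauge_grip; same axes. Steel bridge 124 mm long (x), 40 mm wide (y), top at 52 mm; legs at its ends, 100 mm apart inside, 40 mm clear under the bridge. The 16 mm round foot comes down on this centre line
- gauge_foot (a joint): reading of the gauge in m: height of its foot above the undersides of the legs. 0 with nothing under it; a light spring (1.6 N at 0, 40 N/m) pushes it down. With both legs on the bench astride a pack it reads the thickness: sound 0.022 to 0.023, swollen 0.028 to 0.030. The gauge is heavier than the spring and stands by itself
- gauge_mat_top (a point): centre of the top of the gauge's fixed cork mat, 150 mm (x) x 80 mm (y), 4 mm thick. The gauge stands lengthwise on it (x along x), both legs on the cork
- tray: shallow aluminium tray fixed on the bench, 120 mm (x) x 300 mm (y) outside, walls 3 mm thick and 14 mm high, floor 3 mm thick. Origin: centre of its underside. Holds four packs side by side, their length along x, 72 mm apart along y
- safe_box: steel box for bad batteries, fixed, 230 mm (x) x 250 mm (y) outside, 70 mm high, walls and floor 4 mm. Origin: centre of its underside. The lid hinges on its +x rim, the side away from the row. Holds two by two packs with their length along y, best kept away from the hinge side (x from -65 to 8 mm, y +-55 mm)
- safe_lid (a joint): angle of the steel box's lid in rad: 0 shut on the rim (at the start), 1.5 fully open on its stop. Hinge friction 0.25 N m: above about 1.2 rad the 0.6 kg lid stays, below that it falls if let go
- safe_lid_handle (a point): middle of the round handle bar outside on the lid: 12 mm thick, 110 mm long, parallel to the hinge (y), 41 mm off the lid's outer face, 25 mm from the lid's free edge, 205 mm from the hinge. It turns with the lid, and can turn between fingers that hold it from above
- safe_lid_hinge (a point): middle of the lid's hinge line, on the box's +x rim, 70 mm above the bench; y along the hinge. With the lid shut the handle bar is 205 mm from it towards the box's -x and 46 mm above it; it circles about this line as the lid turns
- multimeter: bystander: yellow multimeter, 150 x 72 x 30 mm; leave alone. Origin: centre of its underside
- remote: bystander: black remote control, 175 x 48 x 18 mm; leave alone. Origin: centre of its underside
- spool: bystander: metal spool, 60 mm across, 50 mm high; leave alone. Origin: centre of its underside
- speaker: bystander: loudspeaker lying on its magnet, 100 mm across, 40 mm high; leave alone. Origin: centre of its underside
Things that resemble listed ones, but are neither listed nor needed, are in the scene too. Leave any green look-alike of the part that bears pack_2b_mid alone. What is shaped like the part that bears gauge_grip but orange is not meant.

How it is judged:
On the way, in this order (a step that is already met when the one before it is completed fails the run):
1. the lid of the steel box is fully open (value of joint safe_lid above 1.4 rad), for 0.2 s.
2. the gauge stands on the bench astride the pack at place 1 of the row, its foot on the middle of the pack, and reads its thickness (((horizontal distance between gauge_base and pack_1a_mid below 0.012 m and z of pack_1a_mid in the frame of gauge_base above 0.006 m and angle between the z axis of gauge_base and the z axis of pack_1a_mid, either way round below 0.06 rad and contact force between gauge_foot and pack_1a above 0.5 N) or (horizontal distance between gauge_base and pack_1b_mid below 0.012 m and z of pack_1b_mid in the frame of gauge_base above 0.006 m and angle between the z axis of gauge_base and the z axis of pack_1b_mid, either way round below 0.06 rad and contact force between gauge_foot and pack_1b above 0.5 N))), for 0.3 s.
3. the gauge stands on the bench astride the pack at place 2 of the row, its foot on the middle of the pack, and reads its thickness (((horizontal distance between gauge_base and pack_2a_mid below 0.012 m and z of pack_2a_mid in the frame of gauge_base above 0.006 m and angle between the z axis of gauge_base and the z axis of pack_2a_mid, either way round below 0.06 rad and contact force between gauge_foot and pack_2a above 0.5 N) or (horizontal distance between gauge_base and pack_2b_mid below 0.012 m and z of pack_2b_mid in the frame of gauge_base above 0.006 m and angle between the z axis of gauge_base and the z axis of pack_2b_mid, either way round below 0.06 rad and contact force between gauge_foot and pack_2b above 0.5 N))), for 0.3 s.
4. the gauge stands on the bench astride the pack at place 3 of the row, its foot on the middle of the pack, and reads its thickness ((horizontal distance between gauge_base and pack_3_mid below 0.012 m and z of pack_3_mid in the frame of gauge_base above 0.006 m and angle between the z axis of gauge_base and the z axis of pack_3_mid, either way round below 0.06 rad and contact force between gauge_foot and pack_3 above 0.5 N)), for 0.3 s.
5. the gauge stands on the bench astride the pack at place 4 of the row, its foot on the middle of the pack, and reads its thickness ((horizontal distance between gauge_base and pack_4_mid below 0.012 m and z of pack_4_mid in the frame of gauge_base above 0.006 m and angle between the z axis of gauge_base and the z axis of pack_4_mid, either way round below 0.06 rad and contact force between gauge_foot and pack_4 above 0.5 N)), for 0.3 s.
6. the gauge stands on its cork mat again, let go (horizontal distance between gauge_base and gauge_mat_top below 0.03 m and height (world z) of gauge_base between 0.0025 and 0.0065 m and angle between gauge_base's own z axis and vertical below 0.05 rad and contact force between the fingers and gauge below 0.1 N), for 0.2 s.
7. with the box still open, every sound pack lies flat in the tray and every swollen pack in the steel box, let go (x of pack_1a_mid in the frame of tray between -0.05 and 0.05 m and y of pack_1a_mid in the frame of tray between -0.14 and 0.14 m and z of pack_1a_mid in the frame of tray between 0.005 and 0.022 m and angle between each of pack_1a_mid, pack_2b_mid, pack_4_mid's own z axis and vertical below 0.1 rad and linear speed of each of pack_1a, pack_2b, pack_4, pack_1b, pack_2a, pack_3 below 0.03 m/s and x of pack_2b_mid in the frame of tray between -0.05 and 0.05 m and y of pack_2b_mid in the frame of tray between -0.14 and 0.14 m and z of pack_2b_mid in the frame of tray between 0.005 and 0.022 m and x of pack_4_mid in the frame of tray between -0.05 and 0.05 m and y of pack_4_mid in the frame of tray between -0.14 and 0.14 m and z of pack_4_mid in the frame of tray between 0.005 and 0.022 m and x of pack_1b_mid in the frame of safe_box between -0.108 and 0.108 m and y of pack_1b_mid in the frame of safe_box between -0.118 and 0.118 m and z of pack_1b_mid in the frame of safe_box between 0.005 and 0.06 m and x of pack_2a_mid in the frame of safe_box between -0.108 and 0.108 m and y of pack_2a_mid in the frame of safe_box between -0.118 and 0.118 m and z of pack_2a_mid in the frame of safe_box between 0.005 and 0.06 m and x of pack_3_mid in the frame of safe_box between -0.108 and 0.108 m and y of pack_3_mid in the frame of safe_box between -0.118 and 0.118 m and z of pack_3_mid in the frame of safe_box between 0.005 and 0.06 m and contact force between the fingers and pack_1a below 0.1 N and contact force between the fingers and pack_1b below 0.1 N and contact force between the fingers and pack_2a below 0.1 N and contact force between the fingers and pack_2b below 0.1 N and contact force between the fingers and pack_3 below 0.1 N and contact force between the fingers and pack_4 below 0.1 N and value of joint safe_lid above 1.2 rad), for 0.2 s.
8. the lid of the steel box is shut (value of joint safe_lid below 0.03 rad), for 0.2 s.
At the end, for the whole second after the job is handed in: Sound packs (22-23 mm) lie flat on the tray floor, swollen ones (28-30 mm) inside the steel box below its rim, at rest; the gauge stands upright with both legs on its cork mat, within 30 mm of the centre; the lid is shut (within 0.03 rad); all let go (all of step 6 and x of pack_1a_mid in the frame of tray between -0.05 and 0.05 m and y of pack_1a_mid in the frame of tray between -0.14 and 0.14 m and z of pack_1a_mid in the frame of tray between 0.005 and 0.022 m and angle between each of pack_1a_mid, pack_2b_mid, pack_4_mid's own z axis and vertical below 0.1 rad and linear speed of each of pack_1a, pack_2b, pack_4, pack_1b, pack_2a, pack_3 below 0.03 m/s and x of pack_2b_mid in the frame of tray between -0.05 and 0.05 m and y of pack_2b_mid in the frame of tray between -0.14 and 0.14 m and z of pack_2b_mid in the frame of tray between 0.005 and 0.022 m and x of pack_4_mid in the frame of tray between -0.05 and 0.05 m and y of pack_4_mid in the frame of tray between -0.14 and 0.14 m and z of pack_4_mid in the frame of tray between 0.005 and 0.022 m and x of pack_1b_mid in the frame of safe_box between -0.108 and 0.108 m and y of pack_1b_mid in the frame of safe_box between -0.118 and 0.118 m and z of pack_1b_mid in the frame of safe_box between 0.005 and 0.06 m and x of pack_2a_mid in the frame of safe_box between -0.108 and 0.108 m and y of pack_2a_mid in the frame of safe_box between -0.118 and 0.118 m and z of pack_2a_mid in the frame of safe_box between 0.005 and 0.06 m and x of pack_3_mid in the frame of safe_box between -0.108 and 0.108 m and y of pack_3_mid in the frame of safe_box between -0.118 and 0.118 m and z of pack_3_mid in the frame of safe_box between 0.005 and 0.06 m and contact force between the fingers and pack_1a below 0.1 N and contact force between the fingers and pack_1b below 0.1 N and contact force between the fingers and pack_2a below 0.1 N and contact force between the fingers and pack_2b below 0.1 N and contact force between the fingers and pack_3 below 0.1 N and contact force between the fingers and pack_4 below 0.1 N and value of joint safe_lid below 0.03 rad); the robot touches nothing.
It fails at once if the lid is thrown open: faster than 2.5 rad/s in its last 0.15 rad (value of joint safe_lid above 1.35 rad and velocity of joint safe_lid above 2.5 rad/s).
It fails at once if the lid slams: faster than 2.5 rad/s in its last 0.15 rad (value of joint safe_lid below 0.15 rad and velocity of joint safe_lid below -2.5 rad/s).
It fails at once if the gauge is tipped over (more than 0.6 rad) (angle between gauge_base's own z axis and vertical above 0.6 rad).
It fails at once if a bystander is moved more than 40 mm (distance of any of multimeter, remote, spool, speaker from where it was at the start of the episode above 0.04 m).
Of pack_1a, pack_1b only 1 to 1 are there at a start; the rules pass over those that are not, and their reading is None.
Of pack_2a, pack_2b only 1 to 1 are there at a start; the rules pass over those that are not, and their reading is None.
Of pack_3, pack_4 only 1 to 2 are there at a start; the rules pass over those that are not, and their reading is None.
At some moment in a run one of pack_1a, pack_1b, pack_2a, pack_2b, pack_3, pack_4 may be knocked a few centimetres aside while the robot is not near it.
It also fails if it takes over 208 s, if anything falls off the work surface, if the arm or the gripper's body presses on something with over 40 N, if the wrist force passes 120 N, or if a joint passes its speed limit or range.

### The arm

A 6-joint arm with a two-finger parallel gripper is mounted at the origin on the work surface. World frame = base frame: x ahead of the robot, y to its left, z up, the work surface at z = 0. Lengths are in m, angles in rad, forces in N, time in s.
With the tool pointing down it reaches from about 0.275 to 1 m from the base axis. Payload 8.4 kg.
Tool frame: the origin (TCP) lies at the very end of the fingers, on their centre line; the grasp point (between the pads) lies 19 mm behind it; z points along the fingers, y is the line along which they close (so a half turn about z gives the same grasp; the last joint's range is limited). The gripper opens to 85 mm and grips with 20 to 120 N. Pads are 22 mm wide; open, the fingers measure 114 mm over their backs; the gripper's body (76 mm by 85 mm) begins 54 mm behind the grasp point. The pads swing forward as they close: fully open they stand 13 mm farther back than shut.
Start: joints at [-1.117, 0.353, 1.633, -0, 1.155, -0.002], TCP at [0.275, -0.561, 0.231] pointing down, gripper open.
Joint ranges: [-2.63, 2.63], [-0.92, 2.1], [0.06, 2.66], [-1.3, 4.44], [0, 2.69], [-3.02, 3.02]. Speed limits (rad/s): [2.22, 2.22, 2.79, 3.14, 3.14, 3.14].

### API

Orientations are given as a unit quaternion [w, x, y, z].
In Python, from bench import r, get_image, camera_model, order gives the robot as it stands. The module is installed in compiled form; this text tells all that it offers.
- The arm moves only by the tool arm_command, never from a script. Its argument "steps" is a list that holds one entry, the list of rows, each a list of 4 numbers: the shift along the world's x, y, z normalised to -1 to 1, where 1 is 12 cm, then the turn about the world's z normalised to -1 to 1, where 1 is 360 degrees. A call has 1 to 8 rows; each row is the pose to reach, as a shift and turn from the pose commanded when the call began, turning the shorter way round; what a row does not reach only later rows make up. A row lasts 1/8 s, in which the tool goes at most 62.5 mm and 10.7 degrees, less where a joint would pass 70% of its speed; a pose out of reach is approached as far as the arm can. A call with a number of a shift or a turn outside -1 to 1 is refused whole. A call with a gripper value outside its range is refused whole. "grip" is the closure in counts, from 0 (fully open) to 255 (shut), set as the call begins (left out, the last holds). The fingers move at their own pace and stop on an object; "squeeze" is the grip in N (left out, the last holds). Time passes only in rows, so rows that repeat a pose let the fingers close. It gives the time, the measured TCP pose, the force, the opening and the grip force at its end, in the units of the state.
- r.get_state(): the state, without advancing time (a new reading comes with each control period).
- get_image(name): name is "scene" or "top"; returns (picture, depth): 480x640x3 uint8, red, green, blue; 480x640 float32, m along the optical axis (not along the pixel's ray), 0 where there is no reading.
- camera_model(name): a dict with "fx", "fy", "cx", "cy" (pixels), "world_from_camera" (4x4, takes a point from camera to world coordinates). Camera axes: x right, y up, looking along -z (the intrinsics and any distortion apply to the point x, -y, -z); pixel columns grow to the right and rows downward; lengths in m; the calibration is good to about 2 mm. A picture is of the moment at which its call begins. camera_model takes no time and is no camera call.
- order.close_job(): hands the job in; it is judged then, once.
The state is a dict: "time_s": time; "joint_positions": joint angles; "joint_velocities": joint speeds; "effort": joint torques, N m; "position": TCP position; "orientation": TCP orientation; "force": force on the tool from outside, world axes, zero at the start; "moment": the same for the moment, N m; "gripper_width": opening from 0.0 (shut) to 1.0 (fully open); "grip_force": force on a finger pad.
Only numpy, scipy, OpenCV 4.12 (cv2) and the standard library are available. Lean on these libraries where they do the work, as an engineer would, in place of code of your own. Each camera call takes 0.05 s, during which the arm holds its last target. There are 200 camera calls.

## Working session

There is one attempt and no reset: what is moved stays moved. The work goes in short steps, Python scripts to look and compute and a tool call to move; the robot and the scene stay as the last step left them, time stands still between calls to the robot, and variables do not carry over. Pictures are saved under pics/ and viewed, at most 14 in all, crops included, and the job is handed in when it is done.

Besides the shell and the picture viewer there is one more tool, called after "Emit:" in YAML: its name, and indented under it one key for each argument. arm_command: Moves the arm, as the interface text tells. Its arguments: {"type":"object","properties":{"steps":{"type":"array"},"grip":{"type":"number"},"squeeze":{"type":"number"}},"required":["steps"]}

```bash
mkdir -p pics; cat > h.py <<'E'
import numpy as np, cv2
from bench import r, get_image, camera_model, order
def cloud(name):
    im,d=get_image(name); m=camera_model(name); v,u=np.mgrid[0:480,0:640]
    P=np.stack([(u-m['cx'])/m['fx']*d,-(v-m['cy'])/m['fy']*d,-d,np.ones_like(d)],-1)@np.array(m['world_from_camera']).T
    P=P[...,:3]; P[d==0]=np.nan
    return im,P
def save(im,f): cv2.imwrite('pics/'+f,im[...,::-1])
E
python3 - <<'E'
from h import *
for n in('scene','top'):
    im,P=cloud(n); save(im,n+'0.png'); np.savez('/tmp/'+n,im=im,P=P)
    m=camera_model(n); print(n,{k:m[k] for k in m if k!='world_from_camera'},np.round(m['world_from_camera'],3))
print(r.get_state())
E
```

```text
scene {'fx': 464.9652129108184, 'fy': 464.9652129108184, 'cx': 318.4256961628775, 'cy': 241.20929624781294} [[-0.057 -0.838  0.543  1.093]
 [ 0.998 -0.046  0.034 -0.002]
 [-0.004  0.544  0.839  1.038]
 [ 0.     0.     0.     1.   ]]
top {'fx': 476.17643652632313, 'fy': 476.17643652632313, 'cx': 322.35931901879565, 'cy': 243.2170704094951} [[-0.019  0.996 -0.085  0.376]
 [-1.    -0.018  0.005 -0.049]
 [ 0.004  0.085  0.996  1.188]
 [ 0.     0.     0.     1.   ]]
{'time_s': 0.1, 'joint_positions': array([-1.11740115e+00,  3.53546668e-01,  1.63408345e+00, -2.05311180e-05,
        1.15521135e+00, -2.40811769e-03]), 'joint_velocities': array([-0.00204231, -0.00147529, -0.00190386, -0.00079749, -0.00062288,
       -0.00191874]), 'effort': array([-3.75320833e-04, -6.06357336e+01, -3.42818892e+01, -3.43181944e-05,
        3.96150004e-03, -3.75073046e-05]), 'position': array([ 0.27491027, -0.56079876,  0.23064675]), 'orientation': array([-6.06501589e-04,  9.74141501e-01,  2.25937926e-01, -1.48761357e-04]), 'force': array([ 0.95709735,  0.03364671, -0.96120161]), 'moment': array([-0.02217198, -0.0150285 , -0.02767364]), 'grip_force': 0.0, 'gripper_width': 0.9986174396211651}
```

```bash
ls pics
```

```text
scene0.png
top0.png
```

View pics/scene0.png

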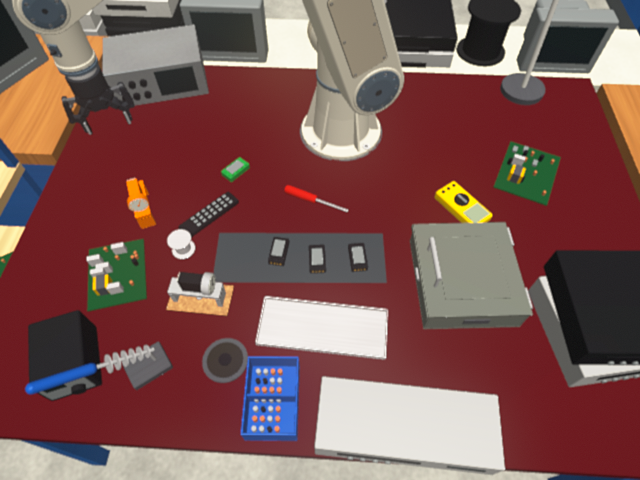

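View pics/top0.png

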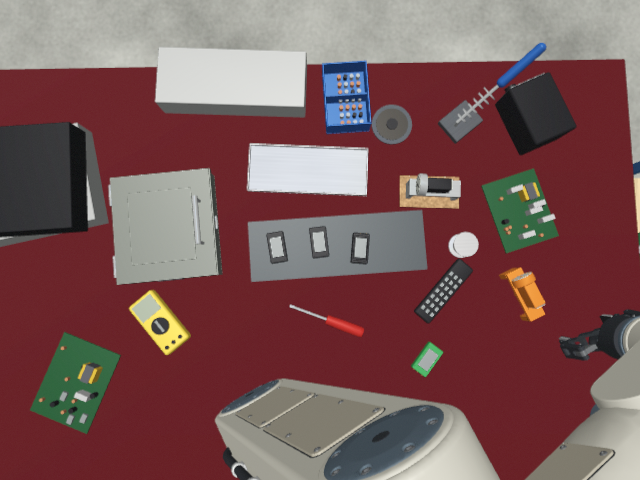

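```bash
cat >> h.py <<'E'
def rect(mask,P,zplane=None):
    """min-area rect (world xy) of masked points: centre, sizes, angle of long side in deg, mean z"""
    Q=P[mask]; Q=Q[~np.isnan(Q[:,0])]
    (c,s,a)=cv2.minAreaRect((Q[:,:2]*1000).astype(np.float32))
    if s[0]<s[1]: a+=90; s=(s[1],s[0])
    return np.round(c,1),np.round(s,1),round((a+90)%180-90,1),round(np.median(Q[:,2])*1000,1),len(Q)
def blobs(mask,P,amin=40):
    n,l,st,ce=cv2.connectedComponentsWithStats(mask.astype(np.uint8),connectivity=8)
    for i in range(1,n):
        if st[i,4]>=amin: print(np.round(ce[i]),rect(l==i,P))
E
python3 - <<'E'
from h import *
for n in('top','scene'):
    d=np.load('/tmp/'+n+'.npz'); im=d['im'].astype(int);P=d['P']; x,y,z=P[...,0],P[...,1],P[...,2]
    reg=(x>.25)&(x<.9)
    print(n,'bench z',np.nanmedian(z[reg&(np.abs(y)<.4)]))
    def w(x0,x1,y0,y1): return (x>x0)&(x<x1)&(y>y0)&(y<y1)
    print('packs');blobs(w(.3,.6,-.2,.15)&(z>.012)&(z<.05),P)
    print('raised');blobs(w(.3,.6,-.2,.15)&(z>.0205)&(z<.05),P)
    print('lid');blobs(w(.25,.75,.13,.5)&(z>.066)&(z<.09),P,200)
    print('handle');blobs(w(.25,.75,.13,.5)&(z>.1)&(z<.13),P,10)
    print('tray');blobs(w(.45,.75,-.25,.2)&(z>.009)&(z<.03),P)
    hsv=cv2.cvtColor(d['im'],cv2.COLOR_RGB2HSV)
    print('cork');blobs(w(.4,.7,-.45,-.15)&(hsv[...,1]>60)&(hsv[...,0]>8)&(hsv[...,0]<25)&(z<.02),P)
    print('gauge hi');blobs(w(.4,.7,-.45,-.15)&(z>.06)&(z<.13),P,20)
    print('gauge blk');blobs(w(.4,.7,-.45,-.15)&(z>.095)&(im.max(-1)<70),P,20)
    print('gauge mid');blobs(w(.4,.7,-.45,-.15)&(z>.045),P,20)
E
```

```text
top bench z 0.002468178797482734
packs
[319. 242.] (array([479.4, -46.3]), array([76.1, 42. ]), 5.9, np.float64(21.3), 520)
[277. 247.] (array([468.7,  58. ]), array([76.3, 42.1]), 8.8, np.float64(20.6), 523)
[360. 248.] (array([ 462.4, -147.4]), array([76.1, 42.1]), -5.7, np.float64(25.2), 519)
[303. 311.] (array([311.4,  -6.3]), array([72.5,  6. ]), 68.6, np.float64(15.0), 59)
raised
[319. 241.] (array([479. , -45.7]), array([74.1, 40.2]), 5.2, np.float64(22.8), 308)
[276. 247.] (array([469.,  58.]), array([73. , 40.1]), 9.1, np.float64(22.3), 264)
[360. 248.] (array([ 462.5, -147.4]), array([74.1, 39.4]), -5.4, np.float64(26.2), 417)
lid
[162. 227.] (array([519.7, 321.6]), array([255.1, 244.2]), 4.7, np.float64(75.2), 10666)
[ 89. 204.] (array([574., 490.]), array([130.2,  19.4]), 1.6, np.float64(75.1), 383)
handle
[ 79. 203.] (array([577.9, 496.2]), array([138.4,   7.3]), 0.4, np.float64(115.4), 353)
[196. 219.] (array([526.5, 230.4]), array([108.2,  12.8]), 5.1, np.float64(120.3), 265)
tray
[291. 146.] (array([724.6,  18.2]), array([184.7,   4.8]), 86.7, np.float64(13.0), 122)
[
[... 2318 characters left out ...]
ay([70.7, 41. ]), 3.9, np.float64(21.0), 409)
[358. 259.] (array([478.8,  60.7]), array([62.1, 42.4]), 8.6, np.float64(20.0), 366)
[323. 327.] (array([665. , -20.7]), array([300.2, 122.8]), 86.6, np.float64(12.7), 583)
cork
[202. 304.] (array([ 603.9, -326.7]), array([155.7,  83.6]), 89.2, np.float64(3.5), 1005)
gauge hi
[197. 283.] (array([ 609.6, -316.8]), array([81.3, 49.5]), -84.5, np.float64(100.7), 710)
gauge blk
[190. 279.] (array([ 604.2, -327.5]), array([49. , 27.7]), 86.4, np.float64(103.1), 247)
gauge mid
[179. 239.] (array([ 466.2, -397.6]), array([57.9, 57.9]), 48.4, np.float64(49.2), 356)
[196. 286.] (array([ 605.2, -326.5]), array([124.4,  51.3]), 87.9, np.float64(81.4), 1144)
```

Emit:
arm_command:
  steps:
    - [[0.15,0.47,0,-0.03],[0.301,0.943,0,-0.059],[0.301,0.943,0,-0.059]]
  grip: 0

```text
time_s: 0.48
position: [0.3116, -0.4445, 0.2309]
orientation: [-0.001, 0.999, 0.042, -0.0]
force: [-0.6, -1.1, 0.2]
gripper_width: 1.003
grip_force: 0.0
```

Emit:
arm_command:
  steps:
    - [[0.15,0.47,0,0],[0.301,0.943,0,0],[0.301,0.943,0,0]]

```text
time_s: 0.85
position: [0.3478, -0.3323, 0.2311]
orientation: [-0.001, 0.999, 0.045, -0.0]
force: [-0.4, -0.2, -0.0]
gripper_width: 1.001
grip_force: 0.0
```

Emit:
arm_command:
  steps:
    - [[0.15,0.47,0,0],[0.301,0.943,0,0],[0.301,0.943,0,0]]

```text
time_s: 1.23
position: [0.3844, -0.2199, 0.2313]
orientation: [-0.0, 0.999, 0.045, 0.0]
force: [-0.5, -0.6, 0.7]
gripper_width: 0.999
grip_force: 0.0
```

Emit:
arm_command:
  steps:
    - [[0.15,0.47,0,0],[0.301,0.943,0,0],[0.301,0.943,0,0]]

```text
time_s: 1.6
position: [0.421, -0.1072, 0.2314]
orientation: [0.0, 0.999, 0.045, 0.0]
force: [-0.0, -0.7, 0.7]
gripper_width: 0.998
grip_force: 0.0
```

Emit:
arm_command:
  steps:
    - [[0.15,0.47,0,0],[0.301,0.943,0,0],[0.301,0.943,0,0]]

```text
time_s: 1.98
position: [0.4575, 0.0056, 0.2314]
orientation: [0.0, 0.999, 0.044, 0.0]
force: [-0.4, -1.1, -0.1]
gripper_width: 0.999
grip_force: 0.0
```

Emit:
arm_command:
  steps:
    - [[0.15,0.47,0,0],[0.301,0.943,0,0],[0.301,0.943,0,0]]

```text
time_s: 2.35
position: [0.4938, 0.1182, 0.2311]
orientation: [0.0, 0.999, 0.044, 0.0]
force: [-0.3, -0.7, -0.0]
gripper_width: 0.998
grip_force: 0.0
```

Emit:
arm_command:
  steps:
    - [[0.15,0.47,0,0],[0.301,0.943,0,0],[0.301,0.943,0,0]]

```text
time_s: 2.72
position: [0.53, 0.231, 0.2309]
orientation: [0.0, 0.999, 0.043, 0.0]
force: [-0.8, -0.9, 0.1]
gripper_width: 1.0
grip_force: 0.0
```

Emit:
arm_command:
  steps:
    - [[-0.01,0,-0.2,0],[-0.02,0,-0.5,0],[-0.02,0,-0.7,0],[-0.02,0,-0.7,0]]

```text
time_s: 3.22
position: [0.5248, 0.2274, 0.1456]
orientation: [0.001, 0.999, 0.042, -0.002]
force: [-0.5, -0.3, -0.4]
gripper_width: 1.001
grip_force: 0.0
```

Emit:
arm_command:
  steps:
    - [[0,0,-0.2,0],[0,0,-0.4,0],[0,0,-0.42,0],[0,0,-0.42,0]]

```text
time_s: 3.72
position: [0.5265, 0.2303, 0.0981]
orientation: [-0.0, 0.999, 0.042, 0.001]
force: [0.7, 0.7, 0.2]
gripper_width: 0.998
grip_force: 0.0
```

Emit:
arm_command:
  steps:
    - [[0,0,0,0],[0,0,0,0],[0,0,0,0],[0,0,0,0],[0,0,0,0],[0,0,0,0],[0,0,0,0],[0,0,0,0]]
  grip: 255
  squeeze: 30

```text
time_s: 4.72
position: [0.5256, 0.231, 0.0971]
orientation: [-0.0, 0.999, 0.043, 0.0]
force: [-2.2, -0.5, 4.6]
gripper_width: 0.13
grip_force: 29.3
```

```bash
python3 - <<'E'
import numpy as np
R=np.hypot(.205,.046);a=np.arctan2(46,205)
def p(t):
    u=.205-R*np.cos(a+t); return np.array([-.0872*u,.996*u,R*np.sin(a+t)-.046])
th=np.linspace(0,1.5,31)
for s in (0,8,16,24):
    print([[*np.round((p(t)-p(th[s]))/.12,3).tolist(),0] for t in th[s+1:s+9]])
E
```

```text
[[-0.002, 0.021, 0.085, 0], [-0.004, 0.047, 0.169, 0], [-0.007, 0.076, 0.251, 0], [-0.01, 0.11, 0.332, 0], [-0.013, 0.147, 0.411, 0], [-0.017, 0.189, 0.488, 0], [-0.02, 0.234, 0.563, 0], [-0.025, 0.283, 0.635, 0]]
[[-0.005, 0.052, 0.07, 0], [-0.009, 0.108, 0.137, 0], [-0.015, 0.167, 0.201, 0], [-0.02, 0.23, 0.263, 0], [-0.026, 0.295, 0.321, 0], [-0.032, 0.363, 0.375, 0], [-0.038, 0.434, 0.427, 0], [-0.044, 0.507, 0.474, 0]]
[[-0.007, 0.075, 0.044, 0], [-0.013, 0.153, 0.084, 0], [-0.02, 0.232, 0.12, 0], [-0.027, 0.314, 0.152, 0], [-0.035, 0.396, 0.18, 0], [-0.042, 0.48, 0.204, 0], [-0.049, 0.565, 0.223, 0], [-0.057, 0.651, 0.239, 0]]
[[-0.008, 0.087, 0.011, 0], [-0.015, 0.173, 0.017, 0], [-0.023, 0.261, 0.02, 0], [-0.03, 0.348, 0.017, 0], [-0.038, 0.435, 0.011, 0], [-0.046, 0.521, 0.0, 0]]
```

Emit:
arm_command:
  steps:
    - [[-0.002,0.021,0.085,0],[-0.004,0.047,0.169,0],[-0.007,0.076,0.251,0],[-0.01,0.11,0.332,0],[-0.013,0.147,0.411,0],[-0.017,0.189,0.488,0],[-0.02,0.234,0.563,0],[-0.025,0.283,0.635,0]]

```text
time_s: 5.72
position: [0.5228, 0.2641, 0.1741]
orientation: [0.001, 0.999, 0.043, 0.0]
force: [4.2, -7.3, -1.5]
gripper_width: 0.129
grip_force: 29.2
```

Emit:
arm_command:
  steps:
    - [[-0.005,0.052,0.07,0],[-0.009,0.108,0.137,0],[-0.015,0.167,0.201,0],[-0.02,0.23,0.263,0],[-0.026,0.295,0.321,0],[-0.032,0.363,0.375,0],[-0.038,0.434,0.427,0],[-0.044,0.507,0.474,0]]

```text
time_s: 6.72
position: [0.5179, 0.324, 0.2326]
orientation: [0.002, 0.999, 0.043, 0.001]
force: [1.7, -6.3, 5.7]
gripper_width: 0.128
grip_force: 29.9
```

Emit:
arm_command:
  steps:
    - [[-0.007,0.075,0.044,0],[-0.013,0.153,0.084,0],[-0.02,0.232,0.12,0],[-0.027,0.314,0.152,0],[-0.035,0.396,0.18,0],[-0.042,0.48,0.204,0],[-0.049,0.565,0.223,0],[-0.057,0.651,0.239,0]]

```text
time_s: 7.72
position: [0.5112, 0.404, 0.2606]
orientation: [-0.0, 0.999, 0.042, 0.001]
force: [3.0, -4.2, 3.9]
gripper_width: 0.126
grip_force: 30.9
```

Emit:
arm_command:
  steps:
    - [[-0.008,0.087,0.011,0],[-0.015,0.173,0.017,0],[-0.023,0.261,0.02,0],[-0.03,0.348,0.017,0],[-0.038,0.435,0.011,0],[-0.046,0.521,0.0,0],[-0.046,0.521,0.0,0],[-0.046,0.521,0.0,0]]

```text
time_s: 8.72
position: [0.5056, 0.4666, 0.2601]
orientation: [-0.0, 0.999, 0.043, 0.001]
force: [4.4, -4.0, 5.6]
gripper_width: 0.129
grip_force: 31.7
```

Emit:
arm_command:
  steps:
    - [[0,0,0,0],[0,0,0,0],[0,0,0,0],[0,0,0,0]]
  grip: 175

```text
time_s: 9.22
position: [0.5046, 0.4665, 0.2585]
orientation: [0.0, 0.999, 0.043, -0.0]
force: [-0.5, 0.3, 0.2]
gripper_width: 0.316
grip_force: 0.0
```

Emit:
arm_command:
  steps:
    - [[0,0,0.2,0],[0,0,0.5,0],[0,0,0.84,0],[0,0,0.84,0],[0,0,0.84,0]]

```text
time_s: 9.85
position: [0.5046, 0.4662, 0.3588]
orientation: [0.0, 0.999, 0.043, -0.0]
force: [0.8, -0.9, -1.1]
gripper_width: 0.314
grip_force: 0.0
```

```bash
python3 - <<'E'
from h import *
for n in ('scene','top'):
    im,P=cloud(n)
    if n=='scene': save(im,'s1.png')
    x,y,z=P[...,0],P[...,1],P[...,2]
    m=(x>.42)&(x<.62)&(y>.3)&(y<.5)&(z>.1)&(z<.33)
    Q=P[m]; 
    for z0 in np.arange(.1,.32,.04):
        q=Q[(Q[:,2]>z0)&(Q[:,2]<z0+.02)]; print(n,round(z0,2),len(q),np.round(np.percentile(q[:,1],[5,50,95])*1000) if len(q) else '')
E
```

```text
scene 0.1 350 [427. 437. 499.]
scene 0.14 362 [424. 433. 499.]
scene 0.18 355 [421. 429. 436.]
scene 0.22 390 [418. 426. 433.]
scene 0.26 580 [416. 426. 465.]
scene 0.3 669 [405. 416. 427.]
top 0.1 281 [426. 433. 440.]
top 0.14 322 [422. 430. 438.]
top 0.18 340 [420. 427. 435.]
top 0.22 392 [417. 424. 432.]
top 0.26 500 [415. 426. 464.]
top 0.3 879 [404. 415. 426.]
```

View pics/s1.png

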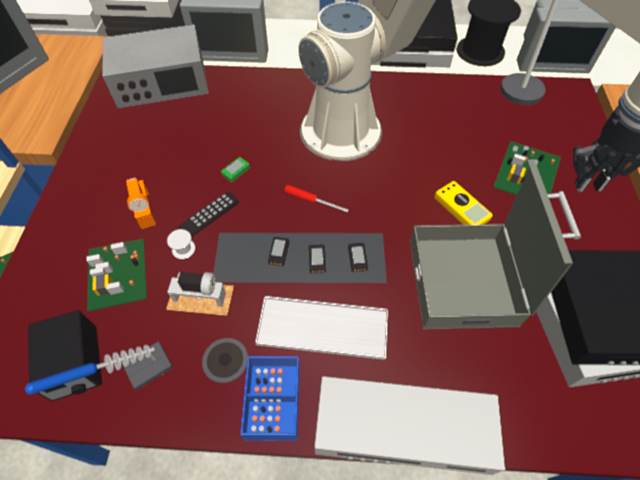

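The lid stands open (edge at about px (530,165)–(560,270)) with the hand clear above it. Measured slope gives about 1.48 rad. Next, the gauge.

Emit:
arm_command:
  steps:
    - [[0.06,-0.47,0,0.016],[0.117,-0.945,0,0.032],[0.117,-0.945,0,0.032]]
  grip: 0

```text
time_s: 10.32
position: [0.519, 0.3495, 0.3585]
orientation: [0.001, 0.99, 0.142, -0.001]
force: [0.8, -1.0, 0.4]
gripper_width: 0.93
grip_force: 0.0
```

Emit:
arm_command:
  steps:
    - [[0.06,-0.47,0,0.016],[0.117,-0.945,0,0.032],[0.117,-0.945,0,0.032]]

```text
time_s: 10.7
position: [0.5331, 0.2371, 0.3587]
orientation: [0.0, 0.971, 0.24, -0.001]
force: [0.1, 0.7, -0.7]
gripper_width: 1.001
grip_force: 0.0
```

Emit:
arm_command:
  steps:
    - [[0.06,-0.47,-0.13,0.016],[0.117,-0.945,-0.27,0.032],[0.117,-0.945,-0.27,0.032]]

```text
time_s: 11.08
position: [0.5466, 0.1242, 0.325]
orientation: [-0.0, 0.942, 0.336, -0.002]
force: [0.4, 0.5, -0.2]
gripper_width: 1.002
grip_force: 0.0
```

Emit:
arm_command:
  steps:
    - [[0.06,-0.47,-0.13,0.016],[0.117,-0.945,-0.27,0.032],[0.117,-0.945,-0.27,0.032]]

```text
time_s: 11.45
position: [0.5611, 0.0115, 0.293]
orientation: [-0.001, 0.903, 0.429, -0.001]
force: [-0.4, -0.7, 0.1]
gripper_width: 0.999
grip_force: 0.0
```

Emit:
arm_command:
  steps:
    - [[0.06,-0.47,-0.13,0.016],[0.117,-0.945,-0.27,0.032],[0.117,-0.945,-0.27,0.032]]

```text
time_s: 11.82
position: [0.5755, -0.1015, 0.2609]
orientation: [-0.001, 0.856, 0.517, -0.001]
force: [-0.2, 0.8, -0.1]
gripper_width: 1.0
grip_force: 0.0
```

Emit:
arm_command:
  steps:
    - [[0.06,-0.47,-0.13,0.016],[0.117,-0.945,-0.27,0.032],[0.117,-0.945,-0.27,0.032]]

```text
time_s: 12.2
position: [0.59, -0.2145, 0.2286]
orientation: [-0.001, 0.8, 0.601, -0.0]
force: [-0.3, 1.4, -0.4]
gripper_width: 1.002
grip_force: 0.0
```

Emit:
arm_command:
  steps:
    - [[0.06,-0.47,-0.13,0.016],[0.117,-0.945,-0.27,0.033],[0.117,-0.945,-0.27,0.033],[0.117,-0.945,-0.27,0.033]]

```text
time_s: 12.7
position: [0.6043, -0.3251, 0.1977]
orientation: [-0.0, 0.733, 0.681, 0.0]
force: [-0.1, 1.0, -0.0]
gripper_width: 1.0
grip_force: 0.0
```

Emit:
arm_command:
  steps:
    - [[0,-0.01,-0.2,0],[0,-0.01,-0.5,0],[0,-0.01,-0.7,0],[0,-0.01,-0.7,0]]

```text
time_s: 13.2
position: [0.603, -0.3257, 0.1125]
orientation: [-0.001, 0.732, 0.681, -0.0]
force: [1.2, -0.5, -0.7]
gripper_width: 0.998
grip_force: 0.0
```

Emit:
arm_command:
  steps:
    - [[0,0,-0.2,0],[0,0,-0.38,0],[0,0,-0.38,0],[0,0,-0.38,0]]

```text
time_s: 13.7
position: [0.6037, -0.3287, 0.0687]
orientation: [0.0, 0.732, 0.681, 0.0]
force: [-0.3, 0.1, -0.4]
gripper_width: 0.995
grip_force: 0.0
```

Emit:
arm_command:
  steps:
    - [[0,0,0,0],[0,0,0,0],[0,0,0,0],[0,0,0,0],[0,0,0,0],[0,0,0,0]]
  grip: 255
  squeeze: 40

```text
time_s: 14.45
position: [0.6033, -0.3287, 0.0682]
orientation: [0.0, 0.732, 0.681, -0.0]
force: [-1.6, 0.4, 4.3]
gripper_width: 0.32
grip_force: 42.3
```

Emit:
arm_command:
  steps:
    - [[0,0,0.1,0],[0,0,0.3,0],[0,0,0.6,0],[0,0,0.6,0],[0,0,0.6,0]]

```text
time_s: 15.08
position: [0.6024, -0.3282, 0.1386]
orientation: [-0.001, 0.732, 0.681, -0.0]
force: [-0.9, -0.5, -5.2]
gripper_width: 0.317
grip_force: 41.1
```

```bash
cat > g.py <<'E'
from h import *
def gauge():
    s=r.get_state(); p=s['position']; print('tcp',np.round(p,4),'grip',s['gripper_width'],s['force'])
    for n in('top','scene'):
        im,P=cloud(n); im=im.astype(int); x,y,z=P[...,0],P[...,1],P[...,2]
        near=(abs(x-p[0])<.06)&(abs(y-p[1])<.09)
        zt=p[2]-.013  # bridge top
        m=near&(z>zt-.012)&(z<zt+.004); print(n,'bridge',rect(m,P)); np.savez('/tmp/g'+n,im=im,P=P)
        print('packs'); blobs((x>.3)&(x<.6)&(y>-.24)&(y<.15)&(z>.012)&(z<.05),P,200)
    return
E
python3 -c "
from g import *
gauge()
im=np.load('/tmp/gscene.npz')['im'].astype(np.uint8); save(cv2.resize(im[180:380,100:400],(750,500)),'g1.png')"
```

```text
tcp [ 0.6024 -0.3282  0.1386] grip 0.3170032312071472 [-0.89019417 -0.47847261 -5.18076967]
top bridge (array([ 604.9, -281.9]), array([40.6, 32.3]), -3.1, np.float64(125.2), 153)
packs
[319. 242.] (array([479.8, -46.3]), array([76.5, 41.8]), 5.8, np.float64(21.2), 518)
[277. 247.] (array([468.7,  58.1]), array([76. , 42.4]), 8.7, np.float64(20.8), 511)
[360. 248.] (array([ 462.5, -147.3]), array([76.1, 42.3]), -5.6, np.float64(25.2), 524)
scene bridge (array([ 602.5, -326.2]), array([125.8,  42.1]), 86.1, np.float64(124.0), 360)
packs
[278. 250.] (array([ 463.9, -145.6]), array([77.3, 42.6]), -5.4, np.float64(24.9), 420)
[358. 256.] (array([470.5,  59.6]), array([78.9, 42.3]), 8.5, np.float64(20.4), 433)
[317. 258.] (array([481.9, -44.3]), array([77.8, 41. ]), 3.8, np.float64(20.5), 434)
```

View pics/g1.png

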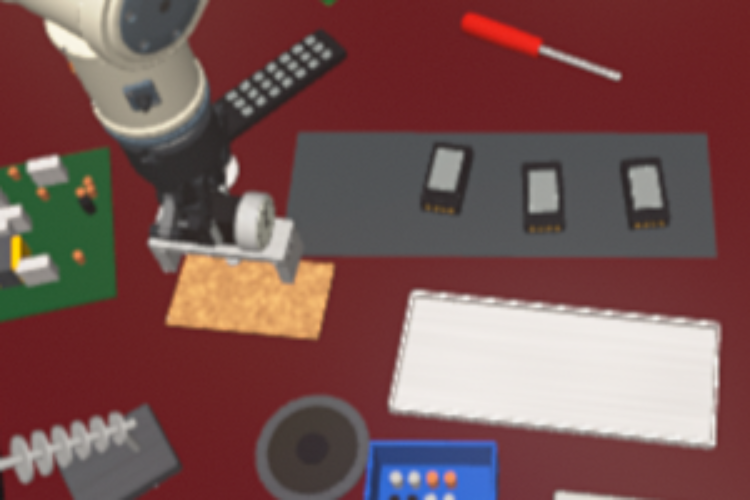

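Emit:
arm_command:
  steps:
    - [[-0.05,0.15,0,0],[-0.14,0.4,0,0],[-0.23,0.67,0,0],[-0.277,0.804,0,0]]

```text
time_s: 15.68
position: [0.5684, -0.2297, 0.139]
orientation: [-0.001, 0.732, 0.682, -0.0]
force: [0.4, -0.5, -4.9]
gripper_width: 0.324
grip_force: 41.1
```

Emit:
arm_command:
  steps:
    - [[-0.09,0.27,0,0],[-0.18,0.54,0,0],[-0.277,0.804,0,0]]

```text
time_s: 16.05
position: [0.5361, -0.1345, 0.1396]
orientation: [-0.0, 0.732, 0.681, -0.0]
force: [-0.2, 0.2, -5.3]
gripper_width: 0.322
grip_force: 41.0
```

Emit:
arm_command:
  steps:
    - [[-0.09,0.27,0,0],[-0.18,0.54,0,0],[-0.277,0.804,0,0]]

```text
time_s: 16.42
position: [0.5029, -0.038, 0.1397]
orientation: [0.0, 0.732, 0.681, 0.0]
force: [0.6, 1.1, -4.8]
gripper_width: 0.318
grip_force: 41.1
```

Emit:
arm_command:
  steps:
    - [[-0.09,0.27,0,0],[-0.18,0.54,0,0],[-0.277,0.804,0,0],[-0.277,0.804,0,0],[-0.277,0.804,0,0]]

```text
time_s: 17.05
position: [0.4704, 0.0573, 0.1399]
orientation: [0.0, 0.732, 0.682, 0.0]
force: [0.6, -1.4, -4.7]
gripper_width: 0.322
grip_force: 40.6
```

Emit:
arm_command:
  steps:
    - [[0,0,-0.1,0],[0,0,-0.25,0],[0,0,-0.4,0],[0,0,-0.5,0],[0,0,-0.5,0],[0,0,-0.5,0]]

```text
time_s: 17.8
position: [0.4704, 0.0571, 0.0801]
orientation: [-0.0, 0.732, 0.681, -0.0]
force: [-1.0, 0.3, -2.6]
gripper_width: 0.324
grip_force: 40.9
```

```bash
python3 -c "
from g import *
gauge()
im=np.load('/tmp/gscene.npz')['im'].astype(np.uint8); save(cv2.resize(im[180:330,230:430],(800,600)),'g2.png')"
```

```text
tcp [0.4704 0.0571 0.0801] grip 0.32423096628154185 [-1.04641183  0.3388477  -2.62837799]
top bridge (array([466.2,   1.7]), array([38.2, 12. ]), -1.0, np.float64(67.1), 81)
packs
[319. 242.] (array([479.8, -46.3]), array([76.5, 42. ]), 6.1, np.float64(21.3), 520)
[360. 248.] (array([ 462.7, -147.4]), array([76.4, 42. ]), -5.7, np.float64(25.1), 518)
scene bridge (array([471.8,  58.8]), array([124. ,  42.3]), 85.9, np.float64(66.9), 421)
packs
[278. 250.] (array([ 464.7, -146. ]), array([77.7, 42.5]), -5.5, np.float64(24.9), 427)
[317. 258.] (array([481.2, -44.3]), array([78.2, 41. ]), 3.8, np.float64(20.7), 430)
[358. 262.] (array([487.9,  62.1]), array([44. , 42.9]), 3.4, np.float64(20.2), 252)
```

View pics/g2.png

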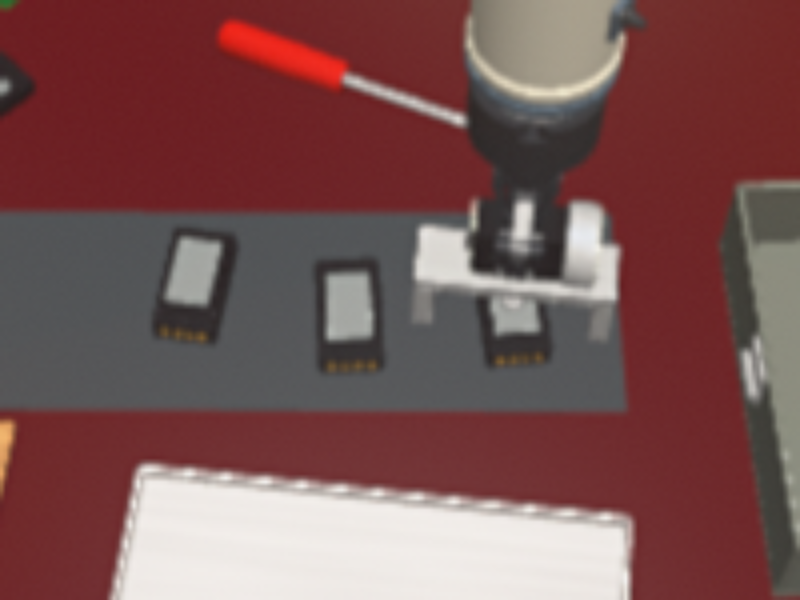

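The gauge hangs astride pack 1 (crop px ~ (520,300)), centred within 2 mm. Lowering it onto the bench.

Emit:
arm_command:
  steps:
    - [[0,0,-0.04,0],[0,0,-0.08,0],[0,0,-0.11,0],[0,0,-0.115,0],[0,0,-0.12,0],[0,0,-0.12,0]]

```text
time_s: 18.65
position: [0.4704, 0.0573, 0.0655]
orientation: [0.0, 0.732, 0.681, 0.0]
force: [0.6, 0.6, -2.7]
gripper_width: 0.322
grip_force: 41.0
```

Emit:
arm_command:
  steps:
    - [[0,0,-0.006,0],[0,0,-0.012,0],[0,0,-0.012,0],[0,0,-0.012,0],[0,0,-0.012,0],[0,0,-0.012,0]]

```text
time_s: 19.4
position: [0.4704, 0.0575, 0.0643]
orientation: [-0.0, 0.732, 0.681, 0.0]
force: [-0.7, 3.7, 6.0]
gripper_width: 0.324
grip_force: 41.9
```

Emit:
arm_command:
  steps:
    - [[0,0,0.1,0],[0,0,0.3,0],[0,0,0.5,0],[0,0,0.55,0],[0,0,0.55,0]]

```text
time_s: 20.02
position: [0.4699, 0.0571, 0.1299]
orientation: [-0.0, 0.732, 0.681, -0.0]
force: [0.2, 0.8, -5.4]
gripper_width: 0.324
grip_force: 41.0
```

Emit:
arm_command:
  steps:
    - [[0.02,-0.2,0,0],[0.04,-0.45,0,0],[0.07,-0.7,0,0],[0.08,-0.863,0,0],[0.08,-0.863,0,0],[0.08,-0.863,0,0]]

```text
time_s: 20.78
position: [0.4791, -0.0459, 0.1292]
orientation: [-0.001, 0.732, 0.681, -0.0]
force: [-0.7, 0.8, -5.5]
gripper_width: 0.32
grip_force: 40.8
```

Emit:
arm_command:
  steps:
    - [[0,0,-0.1,0],[0,0,-0.25,0],[0,0,-0.4,0],[0,0,-0.43,0],[0,0,-0.43,0]]

```text
time_s: 21.4
position: [0.4793, -0.0459, 0.0781]
orientation: [-0.001, 0.732, 0.681, -0.0]
force: [-0.3, 0.8, -2.7]
gripper_width: 0.324
grip_force: 41.1
```

```bash
python3 -c "
from g import *
gauge()"
```

```text
tcp [ 0.4793 -0.0459  0.0781] grip 0.32366460647281287 [-0.27173381  0.80000283 -2.72867278]
top bridge (array([462.4, -42. ]), array([118.7,   9.3]), 87.7, np.float64(65.0), 41)
packs
[364. 247.] (array([ 462.4, -156.2]), array([74.9, 25.7]), -3.6, np.float64(25.4), 283)
scene bridge (array([481.3, -44.4]), array([124.1,  42.2]), 85.9, np.float64(65.0), 429)
packs
[278. 250.] (array([ 464.2, -145.5]), array([76.4, 43.2]), -5.1, np.float64(25.0), 424)
[358. 256.] (array([470.8,  59.9]), array([80.1, 42.5]), 9.0, np.float64(20.0), 432)
[317. 263.] (array([498.6, -43.5]), array([43.5, 41.1]), 2.9, np.float64(20.6), 252)
```

Emit:
arm_command:
  steps:
    - [[0,0,-0.04,0],[0,0,-0.08,0],[0,0,-0.1,0],[0,0,-0.105,0],[0,0,-0.11,0],[0,0,-0.115,0],[0,0,-0.115,0],[0,0,-0.115,0]]

```text
time_s: 22.5
position: [0.48, -0.0463, 0.0647]
orientation: [0.0, 0.732, 0.681, 0.0]
force: [1.4, 0.4, -1.0]
gripper_width: 0.322
grip_force: 41.2
```

Emit:
arm_command:
  steps:
    - [[0,0,0,0],[0,0,0,0],[0,0,0,0],[0,0,0,0]]

```text
time_s: 23.0
position: [0.4798, -0.0463, 0.0646]
orientation: [0.0, 0.732, 0.681, -0.0]
force: [1.7, -0.3, -2.2]
gripper_width: 0.324
grip_force: 41.2
```

Emit:
arm_command:
  steps:
    - [[0,0,-0.006,0],[0,0,-0.006,0],[0,0,-0.006,0],[0,0,-0.006,0],[0,0,-0.006,0]]

```text
time_s: 23.62
position: [0.4799, -0.0462, 0.0641]
orientation: [0.0, 0.732, 0.681, 0.0]
force: [-0.5, 1.5, 5.6]
gripper_width: 0.327
grip_force: 42.1
```

Emit:
arm_command:
  steps:
    - [[0,0,0.1,0],[0,0,0.3,0],[0,0,0.5,0],[0,0,0.55,0],[0,0,0.55,0]]

```text
time_s: 24.25
position: [0.4795, -0.0463, 0.1298]
orientation: [-0.0, 0.732, 0.681, -0.0]
force: [-0.1, -0.0, -5.7]
gripper_width: 0.323
grip_force: 41.0
```

Emit:
arm_command:
  steps:
    - [[-0.03,-0.2,0,0],[-0.07,-0.45,0,0],[-0.11,-0.7,0,0],[-0.14,-0.843,0,0],[-0.14,-0.843,0,0],[-0.14,-0.843,0,0]]

```text
time_s: 25.0
position: [0.4628, -0.1468, 0.1295]
orientation: [-0.0, 0.732, 0.681, -0.0]
force: [-0.6, -0.2, -5.3]
gripper_width: 0.319
grip_force: 40.8
```

Emit:
arm_command:
  steps:
    - [[0,0,-0.1,0],[0,0,-0.25,0],[0,0,-0.4,0],[0,0,-0.4,0],[0,0,-0.4,0]]

```text
time_s: 25.62
position: [0.4629, -0.147, 0.082]
orientation: [-0.0, 0.732, 0.681, -0.0]
force: [-1.3, 0.8, -3.2]
gripper_width: 0.323
grip_force: 41.2
```

```bash
python3 -c "
from g import *
gauge()"
```

```text
tcp [ 0.4629 -0.147   0.082 ] grip 0.3230472587328863 [-1.25154052  0.80053293 -3.17711927]
top bridge (array([ 456.7, -102.9]), array([58.4, 19.6]), 49.5, np.float64(69.7), 20)
packs
[319. 242.] (array([479.5, -46.3]), array([76.2, 42. ]), 5.9, np.float64(21.4), 520)
[277. 247.] (array([469. ,  57.9]), array([76.1, 42. ]), 9.1, np.float64(20.8), 525)
scene bridge (array([ 464.3, -145.1]), array([123.7,  42.3]), 85.7, np.float64(68.3), 418)
packs
[358. 256.] (array([470.2,  59.6]), array([76.8, 43. ]), 9.2, np.float64(20.3), 432)
[317. 258.] (array([480.7, -44.3]), array([78.5, 41. ]), 3.9, np.float64(20.9), 430)
[277. 256.] (array([ 481.4, -147.6]), array([44. , 42.4]), -5.0, np.float64(24.2), 250)
```

Aligned. Lower 18 mm, hold, lift.

Emit:
arm_command:
  steps:
    - [[0,0,-0.04,0],[0,0,-0.08,0],[0,0,-0.12,0],[0,0,-0.14,0],[0,0,-0.145,0],[0,0,-0.15,0],[0,0,-0.15,0],[0,0,-0.15,0]]

```text
time_s: 26.72
position: [0.4633, -0.1475, 0.0642]
orientation: [0.0, 0.732, 0.681, 0.0]
force: [1.4, 1.8, 5.0]
gripper_width: 0.321
grip_force: 42.1
```

Emit:
arm_command:
  steps:
    - [[0,0,-0.004,0],[0,0,-0.004,0],[0,0,-0.004,0],[0,0,-0.004,0],[0,0,-0.004,0]]

```text
time_s: 27.35
position: [0.4633, -0.1474, 0.0641]
orientation: [0.0, 0.732, 0.681, 0.0]
force: [-1.4, 4.6, 12.6]
gripper_width: 0.326
grip_force: 43.2
```

```bash
python3 -c "
from h import *
for n in('scene','top'):
    d=np.load('/tmp/'+n+'.npz')['P']
    for c in((.4697,.0588),(.480,-.0453),(.4637,-.1467)):
        m=np.hypot(d[...,0]-c[0],d[...,1]-c[1])<.01; m2=(np.hypot(d[...,0]-c[0],d[...,1]-c[1])>.055)&(np.hypot(d[...,0]-c[0],d[...,1]-c[1])<.065)&(d[...,2]<.01)
        print(n,c,np.nanmedian(d[m][:,2])*1000,np.nanmedian(d[m2][:,2])*1000)
"
```

```text
scene (0.4697, 0.0588) 21.54378919278599 -0.22715265881734226
scene (0.48, -0.0453) 22.330929419496435 -0.13249950437899116
scene (0.4637, -0.1467) 27.224138269174915 -0.29429002445413577
top (0.4697, 0.0588) 21.28651290159378 -0.19000602917640386
top (0.48, -0.0453) 22.61975303733632 0.15590456784242424
top (0.4637, -0.1467) 27.35605283215947 -0.035249708607798524
```

Emit:
arm_command:
  steps:
    - [[0,0,0.1,0],[0,0,0.3,0],[0,0,0.55,0],[0,0,0.6,0],[0,0,0.6,0]]

```text
time_s: 27.98
position: [0.4626, -0.1474, 0.1351]
orientation: [-0.0, 0.732, 0.681, -0.0]
force: [0.8, -0.2, -4.9]
gripper_width: 0.321
grip_force: 41.1
```

Emit:
arm_command:
  steps:
    - [[0.1,-0.15,0,0],[0.3,-0.4,0,0],[0.5,-0.65,0,0],[0.582,-0.755,0,0]]

```text
time_s: 28.48
position: [0.5341, -0.2403, 0.1341]
orientation: [-0.0, 0.732, 0.681, -0.0]
force: [-0.2, 0.4, -5.5]
gripper_width: 0.324
grip_force: 41.2
```

Emit:
arm_command:
  steps:
    - [[0.2,-0.25,0,0],[0.4,-0.5,0,0],[0.55,-0.7,0,0],[0.582,-0.755,0,0],[0.582,-0.755,0,0],[0.582,-0.755,0,0]]

```text
time_s: 29.22
position: [0.6018, -0.3278, 0.1348]
orientation: [-0.001, 0.732, 0.681, -0.0]
force: [-0.3, 0.4, -4.3]
gripper_width: 0.321
grip_force: 41.5
```

Emit:
arm_command:
  steps:
    - [[0,0,-0.15,0],[0,0,-0.35,0],[0,0,-0.45,0],[0,0,-0.5,0],[0,0,-0.52,0],[0,0,-0.52,0]]

```text
time_s: 29.98
position: [0.603, -0.3288, 0.0734]
orientation: [0.0, 0.732, 0.681, 0.0]
force: [0.8, 0.3, -5.6]
gripper_width: 0.32
grip_force: 41.4
```

Emit:
arm_command:
  steps:
    - [[0,0,-0.02,0],[0,0,-0.035,0],[0,0,-0.042,0],[0,0,-0.042,0],[0,0,-0.042,0]]

```text
time_s: 30.6
position: [0.6028, -0.3286, 0.0683]
orientation: [0.0, 0.732, 0.681, 0.0]
force: [-1.6, 2.4, 0.8]
gripper_width: 0.321
grip_force: 42.2
```

Emit:
arm_command:
  steps:
    - [[0,0,0,0],[0,0,0,0],[0,0,0,0],[0,0,0,0],[0,0,0,0],[0,0,0,0]]
  grip: 0

```text
time_s: 31.35
position: [0.6027, -0.3287, 0.068]
orientation: [0.0, 0.732, 0.681, -0.0]
force: [-0.2, 0.3, 1.0]
gripper_width: 0.998
grip_force: 0.0
```

Emit:
arm_command:
  steps:
    - [[0,0,0.2,0],[0,0,0.6,0],[0,0,1,0],[0,0,1,0],[0,0,1,0]]

```text
time_s: 31.98
position: [0.6024, -0.3285, 0.1876]
orientation: [-0.0, 0.732, 0.681, -0.0]
force: [0.1, 0.1, -0.7]
gripper_width: 0.999
grip_force: 0.0
```

```bash
cat > look.py <<'E'
import sys
from h import *
s=r.get_state(); print('tcp',np.round(s['position'],4),np.round(s['orientation'],3))
for n in('top','scene'):
    im,P=cloud(n); x,y,z=P[...,0],P[...,1],P[...,2]
    if len(sys.argv)>1 and n==sys.argv[2]: save(im,sys.argv[1])
    print(n); blobs((((x>.3)&(x<.58))|((y<.2)&(x<.75)))&(x>.3)&(y>-.24)&(y<.2)&(z>.017)&(z<.05),P,100)
    print(' box'); blobs((x>.4)&(x<.64)&(y>.22)&(y<.42)&(z>.018)&(z<.05),P,150)
    print(' gauge',rect((abs(x-.603)<.06)&(abs(y+.327)<.08)&(z>.04)&(z<.062),P))
E
python3 look.py
```

```text
tcp [ 0.6024 -0.3285  0.1876] [-0.     0.732  0.681 -0.   ]
top
[386. 137.] (array([ 733.2, -212.6]), array([54.2, 32.9]), 89.6, np.float64(40.1), 238)
[302. 231.] (array([506.6,  -6.6]), array([76. , 41.6]), 6.1, np.float64(21.5), 479)
[277. 247.] (array([468.4,  57.8]), array([75.5, 41.8]), 8.8, np.float64(20.9), 489)
[360. 248.] (array([ 462.5, -147.1]), array([75.6, 41.5]), -5.9, np.float64(25.5), 498)
 box
 gauge (array([ 604.4, -292.5]), array([54. , 39.6]), 85.9, np.float64(54.9), 158)
scene
[278. 250.] (array([ 464.6, -145.8]), array([76.2, 42.2]), -5.4, np.float64(25.0), 388)
[358. 256.] (array([470.5,  59.4]), array([76.7, 42.1]), 8.7, np.float64(20.8), 378)
[332. 267.] (array([508.8,  -5.2]), array([76.7, 41.1]), 6.4, np.float64(21.4), 398)
[233. 346.] (array([ 733.5, -212.9]), array([54.1, 32.8]), 89.9, np.float64(39.9), 266)
 box
[436. 234.] (array([403.3, 265.4]), array([89.6,  6.6]), -85.2, np.float64(34.7), 209)
 gauge (array([ 604. , -326.5]), array([125.2,  41.7]), 86.5, np.float64(54.7), 473)
```

Emit:
arm_command:
  steps:
    - [[-0.1,0.27,0,-0.018],[-0.2,0.53,0,-0.036],[-0.314,0.8,0,-0.0535],[-0.314,0.8,0,-0.0535]]
  grip: 60

```text
time_s: 32.58
position: [0.5635, -0.2305, 0.1866]
orientation: [-0.001, 0.835, 0.55, -0.001]
force: [1.3, -0.3, 0.9]
gripper_width: 0.766
grip_force: 0.0
```

Emit:
arm_command:
  steps:
    - [[-0.1,0.27,0,-0.018],[-0.2,0.53,0,-0.036],[-0.314,0.8,0,-0.0535],[-0.314,0.8,0,-0.0535]]

```text
time_s: 33.08
position: [0.5265, -0.1356, 0.1872]
orientation: [-0.001, 0.915, 0.403, -0.001]
force: [-0.5, -1.3, 0.3]
gripper_width: 0.765
grip_force: 0.0
```

Emit:
arm_command:
  steps:
    - [[-0.1,0.27,0,-0.018],[-0.2,0.53,0,-0.036],[-0.314,0.8,0,-0.0535],[-0.314,0.8,0,-0.0535]]

```text
time_s: 33.58
position: [0.4896, -0.0401, 0.1876]
orientation: [-0.0, 0.97, 0.244, -0.0]
force: [0.5, -0.3, 0.5]
gripper_width: 0.767
grip_force: 0.0
```

Emit:
arm_command:
  steps:
    - [[-0.1,0.27,0,-0.018],[-0.2,0.53,0,-0.036],[-0.314,0.8,0,-0.0535],[-0.314,0.8,0,-0.0535],[-0.314,0.8,0,-0.0535]]

```text
time_s: 34.2
position: [0.4531, 0.0545, 0.188]
orientation: [0.0, 0.997, 0.078, 0.0]
force: [-0.3, -0.2, -0.1]
gripper_width: 0.763
grip_force: 0.0
```

Emit:
arm_command:
  steps:
    - [[0,0,-0.2,0],[0,0,-0.6,0],[0,0,-0.9,0],[0,0,-0.9,0],[0,0,-0.9,0]]

```text
time_s: 34.83
position: [0.4531, 0.0548, 0.0808]
orientation: [0.0, 0.997, 0.077, 0.0]
force: [0.8, -0.9, -0.1]
gripper_width: 0.765
grip_force: 0.0
```

```bash
python3 look.py p1.png scene
```

```text
tcp [0.4531 0.0548 0.0808] [0.    0.997 0.077 0.   ]
top
[386. 136.] (array([ 733.3, -212.2]), array([54.4, 33.2]), 89.9, np.float64(40.2), 245)
[304. 230.] (array([506.9, -10.2]), array([76. , 34.3]), 7.1, np.float64(21.6), 370)
[360. 248.] (array([ 462.5, -147.1]), array([75.4, 41.5]), -5.9, np.float64(25.5), 499)
 box
 gauge (array([ 601.7, -327.8]), array([124.2,  39.6]), 86.3, np.float64(55.5), 396)
scene
[278. 250.] (array([ 464.1, -145.7]), array([77.3, 41. ]), -6.8, np.float64(25.2), 383)
[358. 256.] (array([470.9,  59.7]), array([77.7, 42. ]), 8.3, np.float64(20.7), 384)
[332. 267.] (array([508.9,  -5.3]), array([75. , 41.3]), 5.7, np.float64(21.3), 389)
[233. 346.] (array([ 733.8, -213.1]), array([53.7, 32.3]), 90.0, np.float64(39.6), 271)
 box
[437. 234.] (array([403.5, 272.7]), array([105.4,   6.5]), -86.1, np.float64(34.8), 231)
 gauge (array([ 603.7, -326.6]), array([125.3,  42.2]), 85.9, np.float64(54.8), 466)
```

View pics/p1.png

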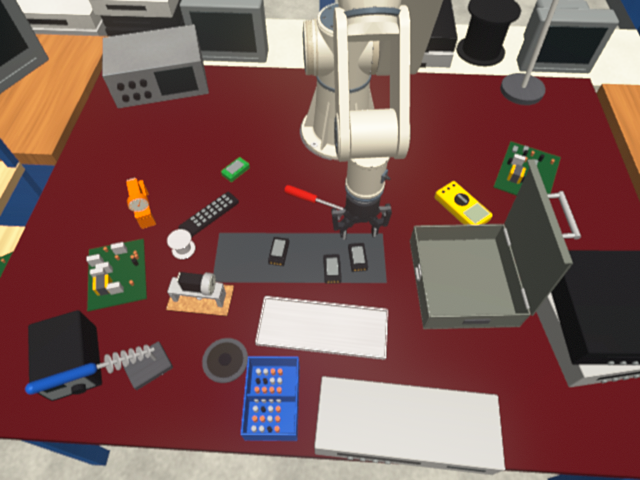

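Pack 2 has been knocked to px (332,268), beside pack 1. The gripper is above pack 1, offset toward the robot so the fingers clear pack 2. Gauge is standing on its mat.

Emit:
arm_command:
  steps:
    - [[-0.01,0,-0.2,0],[-0.01,0,-0.4,0],[-0.01,0,-0.58,0],[-0.01,0,-0.65,0],[-0.01,0,-0.65,0],[-0.01,0,-0.65,0]]

```text
time_s: 35.67
position: [0.4515, 0.0554, 0.0029]
orientation: [-0.0, 0.997, 0.077, 0.001]
force: [0.1, 0.6, -0.5]
gripper_width: 0.767
grip_force: 0.0
```

Emit:
arm_command:
  steps:
    - [[0,0,0,0],[0,0,0,0],[0,0,0,0],[0,0,0,0],[0,0,0,0],[0,0,0,0]]
  grip: 255
  squeeze: 40

```text
time_s: 36.42
position: [0.4513, 0.0554, 0.0028]
orientation: [-0.0, 0.997, 0.077, 0.001]
force: [-2.1, -0.2, 8.1]
gripper_width: 0.482
grip_force: 40.0
```

Emit:
arm_command:
  steps:
    - [[0,0,0.1,0],[0,0,0.3,0],[0,0,0.6,0],[0,0,0.7,0],[0,0,0.7,0]]

```text
time_s: 37.05
position: [0.4513, 0.0554, 0.0867]
orientation: [-0.0, 0.997, 0.077, 0.001]
force: [0.2, -0.1, -1.2]
gripper_width: 0.478
grip_force: 41.6
```

```bash
python3 look.py | grep -v 733
```

```text
tcp [0.4513 0.0554 0.0867] [-0.     0.997  0.077  0.001]
top
[304. 230.] (array([507.1,  -9.1]), array([75.5, 37.1]), 7.0, np.float64(21.7), 386)
[360. 248.] (array([ 462.4, -147.3]), array([74.8, 41.6]), -5.4, np.float64(25.4), 497)
 box
 gauge (array([ 601.9, -328.1]), array([125.3,  40.1]), 86.3, np.float64(55.3), 392)
scene
[278. 250.] (array([ 464.5, -145.6]), array([77.1, 42.3]), -5.7, np.float64(25.2), 389)
[332. 267.] (array([508.6,  -5. ]), array([75.6, 41.6]), 6.1, np.float64(21.3), 405)
 box
[437. 234.] (array([403.6, 266.9]), array([91.5,  6.5]), -85.6, np.float64(33.6), 222)
 gauge (array([ 604. , -326.2]), array([124.9,  41.2]), 85.9, np.float64(54.8), 468)
```

Emit:
arm_command:
  steps:
    - [[0.2,0,0,-0.01],[0.5,-0.01,0,-0.02],[0.832,-0.018,0,-0.034],[0.832,-0.018,0,-0.034]]

```text
time_s: 37.65
position: [0.5528, 0.0531, 0.0847]
orientation: [-0.0, 1.0, -0.03, 0.0]
force: [-0.5, -1.9, -1.5]
gripper_width: 0.481
grip_force: 41.5
```

Emit:
arm_command:
  steps:
    - [[0.3,0,0,0],[0.6,-0.01,0,0],[0.832,-0.018,0,0],[0.832,-0.018,0,0],[0.832,-0.018,0,0]]

```text
time_s: 38.28
position: [0.6484, 0.051, 0.0845]
orientation: [0.0, 1.0, -0.03, -0.002]
force: [0.9, -0.8, -1.3]
gripper_width: 0.476
grip_force: 41.5
```

Emit:
arm_command:
  steps:
    - [[0,0,-0.2,0],[0,0,-0.4,0],[0,0,-0.55,0],[0,0,-0.63,0],[0,0,-0.668,0],[0,0,-0.668,0],[0,0,-0.668,0]]

```text
time_s: 39.15
position: [0.6509, 0.0511, 0.0064]
orientation: [-0.0, 1.0, -0.03, 0.001]
force: [-0.4, 0.5, -1.8]
gripper_width: 0.476
grip_force: 41.5
```

Emit:
arm_command:
  steps:
    - [[0,0,0,0],[0,0,0,0],[0,0,0,0],[0,0,0,0]]
  grip: 60

```text
time_s: 39.65
position: [0.6505, 0.051, 0.0058]
orientation: [-0.0, 1.0, -0.03, 0.0]
force: [-0.4, 0.2, -0.1]
gripper_width: 0.762
grip_force: 0.0
```

Emit:
arm_command:
  steps:
    - [[0,0,0.2,0],[0,0,0.5,0],[0,0,0.7,0],[0,0,0.7,0]]

```text
time_s: 40.15
position: [0.652, 0.0511, 0.0919]
orientation: [-0.0, 1.0, -0.03, 0.002]
force: [-1.3, 0.1, -0.0]
gripper_width: 0.765
grip_force: 0.0
```

```bash
python3 look.py | grep -v 733
```

```text
tcp [0.652  0.0511 0.0919] [-0.     1.    -0.03   0.002]
top
[386. 137.] (array([ 734. , -212.4]), array([54.2, 32.6]), 88.1, np.float64(40.1), 238)
[306. 231.] (array([507.8, -16.5]), array([75.3, 21.8]), 5.8, np.float64(21.7), 254)
[360. 248.] (array([ 462.3, -147.2]), array([75.2, 41.6]), -5.4, np.float64(25.2), 495)
 box
 gauge (array([ 601.7, -328. ]), array([125.1,  40. ]), 86.3, np.float64(55.4), 394)
scene
[278. 250.] (array([ 464.1, -146. ]), array([75.9, 41.5]), -5.8, np.float64(25.2), 384)
[332. 266.] (array([508.7,  -5. ]), array([76.5, 41.6]), 5.9, np.float64(21.6), 381)
[353. 329.] (array([670.2,  50.8]), array([77.2, 41.8]), -3.1, np.float64(23.5), 557)
[233. 346.] (array([ 734.3, -212.8]), array([53.5, 32.3]), 88.7, np.float64(40.1), 266)
 box
[436. 234.] (array([403.6, 265.2]), array([89.6,  5.7]), -86.8, np.float64(33.1), 215)
 gauge (array([ 603.7, -326.8]), array([125.5,  42. ]), 85.1, np.float64(54.5), 464)
```

Emit:
arm_command:
  steps:
    - [[-0.2,-0.08,0,0.01],[-0.4,-0.16,0,0.02],[-0.602,-0.24,0,0.026],[-0.602,-0.24,0,0.026]]

```text
time_s: 40.75
position: [0.5758, 0.0218, 0.0884]
orientation: [-0.0, 0.999, 0.052, -0.002]
force: [0.8, -0.0, 0.5]
gripper_width: 0.762
grip_force: 0.0
```

Emit:
arm_command:
  steps:
    - [[-0.2,-0.08,0,0],[-0.4,-0.16,0,0],[-0.602,-0.24,0,0],[-0.602,-0.24,0,0],[-0.602,-0.24,0,0]]

```text
time_s: 41.38
position: [0.5075, -0.0063, 0.0898]
orientation: [-0.0, 0.999, 0.052, 0.001]
force: [0.6, 0.2, 0.2]
gripper_width: 0.77
grip_force: 0.0
```

Emit:
arm_command:
  steps:
    - [[0,0,-0.15,0],[0,0,-0.35,0],[0,0,-0.4,0],[0,0,-0.4,0]]

```text
time_s: 41.88
position: [0.5065, -0.0064, 0.0416]
orientation: [-0.0, 0.999, 0.052, -0.0]
force: [0.4, 1.1, 0.0]
gripper_width: 0.764
grip_force: 0.0
```

Emit:
arm_command:
  steps:
    - [[0,0,-0.15,0],[0,0,-0.28,0],[0,0,-0.323,0],[0,0,-0.323,0],[0,0,-0.323,0]]

```text
time_s: 42.5
position: [0.5063, -0.0066, 0.0035]
orientation: [0.0, 0.999, 0.052, 0.0]
force: [0.2, 0.2, -0.4]
gripper_width: 0.764
grip_force: 0.0
```

Emit:
arm_command:
  steps:
    - [[0,0,0,0],[0,0,0,0],[0,0,0,0],[0,0,0,0],[0,0,0,0],[0,0,0,0]]
  grip: 255

```text
time_s: 43.25
position: [0.5063, -0.0066, 0.0036]
orientation: [0.0, 0.999, 0.052, 0.0]
force: [-0.3, -0.4, 5.7]
gripper_width: 0.484
grip_force: 40.8
```

Emit:
arm_command:
  steps:
    - [[0,0,0.1,0],[0,0,0.3,0],[0,0,0.6,0],[0,0,0.7,0],[0,0,0.7,0]]

```text
time_s: 43.88
position: [0.5064, -0.0066, 0.0877]
orientation: [0.0, 0.999, 0.052, 0.001]
force: [-0.1, 0.0, -1.7]
gripper_width: 0.481
grip_force: 41.4
```

Emit:
arm_command:
  steps:
    - [[0.15,-0.07,0,-0.01],[0.4,-0.16,0,-0.02],[0.644,-0.27,0,-0.026],[0.644,-0.27,0,-0.026]]

```text
time_s: 44.38
position: [0.5845, -0.0397, 0.0856]
orientation: [0.0, 1.0, -0.03, -0.0]
force: [0.3, 1.1, -1.2]
gripper_width: 0.479
grip_force: 41.4
```

Emit:
arm_command:
  steps:
    - [[0.2,-0.08,0,0],[0.45,-0.18,0,0],[0.644,-0.27,0,0],[0.644,-0.27,0,0],[0.644,-0.27,0,0]]

```text
time_s: 45.0
position: [0.6586, -0.0708, 0.0857]
orientation: [-0.0, 1.0, -0.03, -0.002]
force: [0.4, -0.3, -1.1]
gripper_width: 0.481
grip_force: 41.3
```

Emit:
arm_command:
  steps:
    - [[0,0,-0.2,0],[0,0,-0.4,0],[0,0,-0.55,0],[0,0,-0.63,0],[0,0,-0.668,0],[0,0,-0.668,0],[0,0,-0.668,0]]

```text
time_s: 45.88
position: [0.661, -0.0714, 0.0074]
orientation: [0.0, 1.0, -0.03, 0.001]
force: [0.4, -0.6, -1.3]
gripper_width: 0.484
grip_force: 41.4
```

Emit:
arm_command:
  steps:
    - [[0,0,0,0],[0,0,0,0],[0,0,0,0],[0,0,0,0]]
  grip: 50

```text
time_s: 46.38
position: [0.6606, -0.0714, 0.0069]
orientation: [0.0, 1.0, -0.03, 0.0]
force: [-0.5, 0.1, -0.2]
gripper_width: 0.802
grip_force: 0.0
```

Emit:
arm_command:
  steps:
    - [[0,0,0.2,0],[0,0,0.5,0],[0,0,0.7,0],[0,0,0.7,0]]

```text
time_s: 46.88
position: [0.662, -0.0715, 0.093]
orientation: [0.0, 1.0, -0.03, 0.002]
force: [0.7, -0.5, 0.3]
gripper_width: 0.807
grip_force: 0.0
```

Emit:
arm_command:
  steps:
    - [[-0.25,-0.1,0,-0.006],[-0.55,-0.2,0,-0.006],[-0.827,-0.316,0,-0.006],[-0.827,-0.316,0,-0.006]]

```text
time_s: 47.38
position: [0.5583, -0.1097, 0.0896]
orientation: [-0.0, 0.999, -0.049, -0.002]
force: [1.2, -0.5, 0.4]
gripper_width: 0.806
grip_force: 0.0
```

Emit:
arm_command:
  steps:
    - [[-0.25,-0.1,0,0],[-0.55,-0.2,0,0],[-0.827,-0.316,0,0],[-0.827,-0.316,0,0],[-0.827,-0.316,0,0]]

```text
time_s: 48.0
position: [0.4635, -0.1472, 0.0908]
orientation: [0.0, 0.999, -0.049, 0.001]
force: [0.6, 0.2, 0.8]
gripper_width: 0.804
grip_force: 0.0
```

```bash
python3 look.py | grep -v 733
```

```text
tcp [ 0.4635 -0.1472  0.0908] [ 0.     0.999 -0.049  0.001]
top
[279. 167.] (array([668.5,  49.5]), array([77.2, 42.3]), -3.2, np.float64(23.8), 503)
[328. 169.] (array([661.1, -71.9]), array([76.1, 41.9]), -3.7, np.float64(24.5), 503)
[358. 259.] (array([ 433.5, -140.3]), array([48.1, 26.2]), 56.2, np.float64(23.1), 135)
 box
 gauge (array([ 601.8, -327.9]), array([124.7,  40. ]), 86.4, np.float64(55.4), 394)
scene
[278. 250.] (array([ 464.5, -145.9]), array([75.6, 41.5]), -5.6, np.float64(24.9), 392)
[301. 323.] (array([662.5, -70.6]), array([77.5, 41.8]), -3.7, np.float64(23.9), 541)
[353. 329.] (array([670.7,  50.7]), array([77.8, 41.7]), -3.1, np.float64(23.8), 554)
 box
[435. 234.] (array([403.5, 265.2]), array([90.3,  6.6]), -86.9, np.float64(34.9), 203)
 gauge (array([ 603.6, -326.2]), array([125.4,  42.4]), 85.9, np.float64(54.6), 471)
```

Emit:
arm_command:
  steps:
    - [[0,0,-0.25,0],[0,0,-0.5,0],[0,0,-0.67,0],[0,0,-0.73,0],[0,0,-0.73,0],[0,0,-0.73,0]]

```text
time_s: 48.85
position: [0.4628, -0.1473, 0.0039]
orientation: [0.0, 0.999, -0.048, 0.001]
force: [0.4, -0.8, -0.5]
gripper_width: 0.806
grip_force: 0.0
```

Emit:
arm_command:
  steps:
    - [[0,0,0,0],[0,0,0,0],[0,0,0,0],[0,0,0,0],[0,0,0,0],[0,0,0,0]]
  grip: 255

```text
time_s: 49.6
position: [0.4625, -0.1474, 0.0041]
orientation: [0.0, 0.999, -0.049, 0.001]
force: [-0.2, 0.4, 5.3]
gripper_width: 0.48
grip_force: 40.3
```

Emit:
arm_command:
  steps:
    - [[0,0,0.1,0],[0,0,0.3,0],[0,0,0.65,0],[0,0,1,0],[0,0,1,0]]

```text
time_s: 50.22
position: [0.4642, -0.1479, 0.1269]
orientation: [0.001, 0.999, -0.049, 0.003]
force: [0.3, 0.4, -0.8]
gripper_width: 0.483
grip_force: 41.4
```

Emit:
arm_command:
  steps:
    - [[0.03,0.2,0.1,0.01],[0.07,0.5,0.2,0.02],[0.123,0.915,0.3,0.0295],[0.123,0.915,0.3,0.0295]]

```text
time_s: 50.72
position: [0.477, -0.0349, 0.1596]
orientation: [-0.0, 0.999, 0.046, 0.0]
force: [-0.1, -0.2, -0.6]
gripper_width: 0.477
grip_force: 41.4
```

Emit:
arm_command:
  steps:
    - [[0.04,0.3,0,0],[0.08,0.6,0,0],[0.123,0.915,0,0]]

```text
time_s: 51.1
position: [0.491, 0.0726, 0.1586]
orientation: [0.0, 0.999, 0.044, -0.001]
force: [-0.2, 0.8, -1.2]
gripper_width: 0.483
grip_force: 41.5
```

Emit:
arm_command:
  steps:
    - [[0.04,0.3,0,0],[0.08,0.6,0,0],[0.123,0.915,0,0]]

```text
time_s: 51.48
position: [0.5059, 0.1824, 0.1584]
orientation: [0.0, 0.999, 0.044, -0.001]
force: [0.7, 0.3, -1.7]
gripper_width: 0.479
grip_force: 41.5
```

Emit:
arm_command:
  steps:
    - [[0.04,0.3,0,0],[0.08,0.6,0,0],[0.123,0.915,0,0],[0.123,0.915,0,0],[0.123,0.915,0,0]]

```text
time_s: 52.1
position: [0.5205, 0.2908, 0.1583]
orientation: [0.001, 0.999, 0.044, -0.001]
force: [0.3, 0.1, -1.4]
gripper_width: 0.481
grip_force: 41.5
```

```bash
python3 look.py b1.png scene| grep -v 733
```

```text
tcp [0.5205 0.2908 0.1583] [ 0.001  0.999  0.044 -0.001]
top
[279. 167.] (array([668.5,  49.4]), array([76.4, 42.3]), -3.1, np.float64(23.8), 503)
[328. 169.] (array([661.2, -71.9]), array([76.5, 41.8]), -3.8, np.float64(24.1), 507)
 box
 gauge (array([ 601.6, -327.7]), array([124.2,  40.5]), 86.7, np.float64(55.3), 394)
scene
[301. 323.] (array([663.8, -70.9]), array([77.8, 42.2]), -3.5, np.float64(24.0), 547)
[353. 329.] (array([670. ,  50.8]), array([75.8, 41.9]), -3.1, np.float64(23.7), 556)
 box
[433. 234.] (array([404.1, 258.1]), array([75.7,  5.9]), -86.7, np.float64(34.0), 180)
 gauge (array([ 603.7, -326.5]), array([126.3,  42.4]), 85.7, np.float64(54.7), 472)
```

View pics/b1.png

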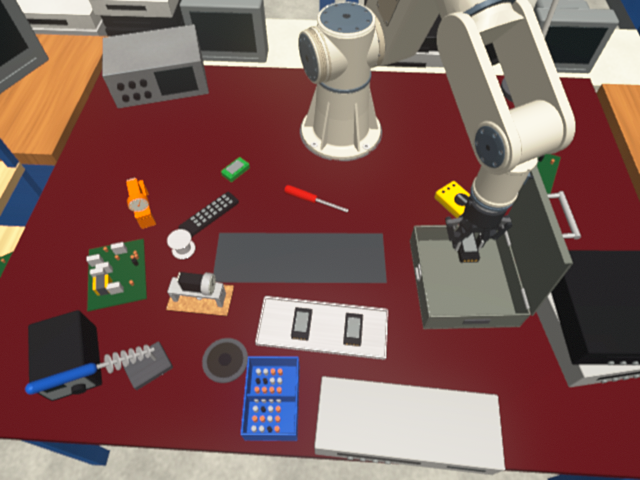

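The held pack is over the box floor (px (470,250)), and two packs lie in the tray. Lowering it in.

Emit:
arm_command:
  steps:
    - [[0,-0.08,-0.2,0],[0,-0.08,-0.4,0],[0,-0.08,-0.6,0],[0,-0.08,-0.62,0],[0,-0.08,-0.62,0]]

```text
time_s: 52.82
position: [0.5214, 0.282, 0.0854]
orientation: [-0.0, 0.999, 0.044, 0.0]
force: [0.3, -0.2, -1.7]
gripper_width: 0.479
grip_force: 41.4
```

Emit:
arm_command:
  steps:
    - [[0,0,-0.15,0],[0,0,-0.3,0],[0,0,-0.45,0],[0,0,-0.55,0],[0,0,-0.61,0],[0,0,-0.61,0],[0,0,-0.61,0]]

```text
time_s: 53.7
position: [0.5215, 0.2826, 0.0121]
orientation: [-0.0, 0.999, 0.044, 0.0]
force: [-0.9, 0.2, -1.2]
gripper_width: 0.474
grip_force: 41.5
```

Emit:
arm_command:
  steps:
    - [[0,0,-0.015,0],[0,0,-0.028,0],[0,0,-0.028,0],[0,0,-0.028,0]]

```text
time_s: 54.2
position: [0.5211, 0.2824, 0.0084]
orientation: [-0.0, 0.999, 0.044, 0.0]
force: [-0.7, -0.2, -1.2]
gripper_width: 0.484
grip_force: 41.5
```

Emit:
arm_command:
  steps:
    - [[0,0,0,0],[0,0,0,0],[0,0,0,0],[0,0,0,0]]
  grip: 50

```text
time_s: 54.7
position: [0.5211, 0.2824, 0.0084]
orientation: [-0.0, 0.999, 0.044, 0.0]
force: [0.3, -0.0, -0.9]
gripper_width: 0.805
grip_force: 0.0
```

Emit:
arm_command:
  steps:
    - [[0,0,0.2,0],[0,0,0.6,0],[0,0,1,0],[0,0,1,0]]

```text
time_s: 55.2
position: [0.5235, 0.2837, 0.1323]
orientation: [-0.002, 0.999, 0.044, 0.003]
force: [0.0, -0.3, 0.0]
gripper_width: 0.805
grip_force: 0.0
```

Emit:
arm_command:
  steps:
    - [[0,0,0.3,0],[0,-0.2,0.6,0],[0,-0.5,1,0],[0,-0.8,1,0],[0,-0.8,1,0]]

```text
time_s: 55.82
position: [0.5208, 0.1845, 0.2479]
orientation: [0.0, 0.999, 0.043, -0.0]
force: [-0.6, -0.0, -0.3]
gripper_width: 0.806
grip_force: 0.0
```

```bash
python3 look.py b2.png top| grep -v 733
python3 - <<'E'
from h import *
for n in ('scene','top'):
    im,P=cloud(n); x,y,z=P[...,0],P[...,1],P[...,2]
    for z0,z1 in((.1,.2),(.2,.26),(.29,.33)): 
        q=P[(x>.42)&(x<.62)&(y>.38)&(y<.46)&(z>z0)&(z<z1)]; print(n,z0,np.round(np.nanmedian(q,0)*1000))
E
```

```text
tcp [0.5208 0.1845 0.2479] [ 0.     0.999  0.043 -0.   ]
top
[279. 167.] (array([668.4,  49.4]), array([76.6, 42. ]), -3.6, np.float64(23.7), 501)
[328. 169.] (array([661. , -71.9]), array([77. , 41.9]), -3.8, np.float64(24.3), 505)
 box
 gauge (array([ 601.8, -327.9]), array([125. ,  40.4]), 86.3, np.float64(55.3), 397)
scene
[301. 323.] (array([662.9, -70.9]), array([77.3, 42.3]), -3.4, np.float64(24.1), 548)
[353. 329.] (array([669.7,  50.8]), array([77. , 41.7]), -3.3, np.float64(23.5), 557)
 box
[436. 234.] (array([404. , 264.7]), array([88.9,  6.4]), -86.5, np.float64(34.9), 218)
[448. 277.] (array([523.5, 282.2]), array([76.2, 41.9]), 5.6, np.float64(28.9), 472)
 gauge (array([ 603.6, -326.5]), array([125.9,  42.8]), 86.8, np.float64(54.8), 473)
scene 0.1 [528. 432. 153.]
scene 0.2 [528. 426. 231.]
scene 0.29 [528. 416. 303.]
top 0.1 [nan nan nan]
top 0.2 [nan nan nan]
top 0.29 [487. 417. 304.]
  return np.nanmean(a, axis, out=out, keepdims=keepdims)
```

View pics/b2.png

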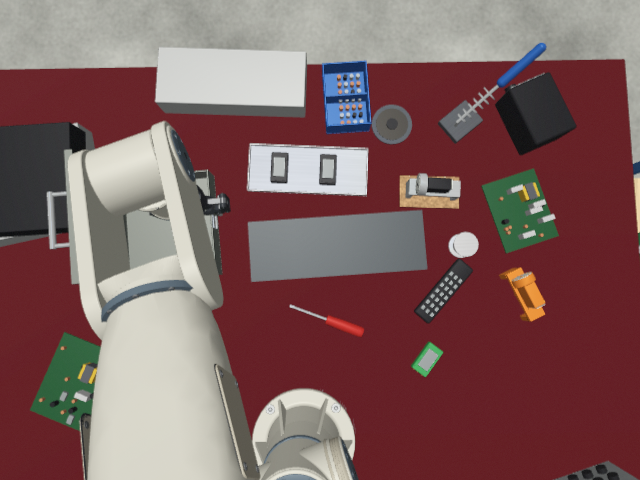

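Emit:
arm_command:
  steps:
    - [[0,0,0.3,0],[0,0,0.6,0],[0,0,0.935,0],[0,0,0.935,0],[0,0,0.935,0]]
  grip: 175

```text
time_s: 56.65
position: [0.5207, 0.187, 0.3594]
orientation: [0.0, 0.999, 0.045, -0.001]
force: [-0.1, 0.2, -1.2]
gripper_width: 0.314
grip_force: 0.0
```

Emit:
arm_command:
  steps:
    - [[-0.015,0.25,0,0],[-0.03,0.5,0,0],[-0.045,0.783,0,0]]

```text
time_s: 57.02
position: [0.515, 0.2811, 0.3585]
orientation: [0.001, 0.999, 0.044, -0.001]
force: [-0.4, 0.5, -0.3]
gripper_width: 0.314
grip_force: 0.0
```

Emit:
arm_command:
  steps:
    - [[-0.015,0.25,0,0],[-0.03,0.5,0,0],[-0.045,0.783,0,0]]

```text
time_s: 57.4
position: [0.5095, 0.3752, 0.3584]
orientation: [0.001, 0.999, 0.044, -0.001]
force: [-0.4, 0.9, -0.3]
gripper_width: 0.312
grip_force: 0.0
```

Emit:
arm_command:
  steps:
    - [[-0.015,0.25,0,0],[-0.03,0.5,0,0],[-0.045,0.783,0,0],[-0.045,0.783,0,0],[-0.045,0.783,0,0]]

```text
time_s: 58.02
position: [0.5044, 0.4678, 0.3589]
orientation: [0.001, 0.999, 0.044, -0.001]
force: [0.4, 0.0, -0.6]
gripper_width: 0.313
grip_force: 0.0
```

```bash
python3 - <<'E'
from h import *
print(r.get_state()['position'])
for n in ('scene','top'):
    im,P=cloud(n); x,y,z=P[...,0],P[...,1],P[...,2]
    print(n); blobs((x>.42)&(x<.62)&(y>.452)&(y<.49)&(z>.25)&(z<.295),P,15)
E
```

```text
[0.50444321 0.46780366 0.35890318]
scene
[568. 216.] (array([507.3, 465.2]), array([113.7,  25.3]), -0.3, np.float64(281.4), 362)
top
[ 52. 219.] (array([507.6, 463.6]), array([110.7,  22.1]), 0.1, np.float64(281.8), 442)
```

Emit:
arm_command:
  steps:
    - [[0,-0.013,-0.2,0],[0,-0.013,-0.45,0],[0,-0.013,-0.7,0],[0,-0.013,-0.838,0],[0,-0.013,-0.838,0],[0,-0.013,-0.838,0]]

```text
time_s: 58.88
position: [0.5055, 0.467, 0.2614]
orientation: [-0.001, 0.999, 0.044, 0.001]
force: [-0.8, 0.8, 0.7]
gripper_width: 0.314
grip_force: 0.0
```

Emit:
arm_command:
  steps:
    - [[0,0,0,0],[0,0,0,0],[0,0,0,0],[0,0,0,0]]
  grip: 255
  squeeze: 30

```text
time_s: 59.38
position: [0.5055, 0.4666, 0.2615]
orientation: [-0.0, 0.999, 0.044, 0.001]
force: [0.4, -3.8, 6.9]
gripper_width: 0.129
grip_force: 29.6
```

```bash
python3 - <<'E'
import numpy as np
R=np.hypot(.205,.046);a=np.arctan2(46,205)
def p(t):
    u=.205-R*np.cos(a+t); return np.array([-.0872*u,.996*u,R*np.sin(a+t)-.046])
th=np.linspace(1.49,0,38)
for s in (0,8,16,24,32):
    print([[*np.round((p(t)-p(th[s]))/.12,3).tolist(),0] for t in th[s+1:s+9]])
E
```

```text
[[0.006, -0.07, 0.008, 0], [0.012, -0.14, 0.014, 0], [0.018, -0.21, 0.017, 0], [0.025, -0.28, 0.017, 0], [0.031, -0.35, 0.014, 0], [0.037, -0.42, 0.008, 0], [0.043, -0.49, -0.0, 0], [0.049, -0.559, -0.012, 0]]
[[0.006, -0.069, -0.014, 0], [0.012, -0.137, -0.031, 0], [0.018, -0.204, -0.051, 0], [0.024, -0.271, -0.073, 0], [0.029, -0.337, -0.098, 0], [0.035, -0.401, -0.126, 0], [0.041, -0.465, -0.156, 0], [0.046, -0.527, -0.189, 0]]
[[0.005, -0.061, -0.035, 0], [0.011, -0.12, -0.073, 0], [0.016, -0.178, -0.113, 0], [0.02, -0.234, -0.156, 0], [0.025, -0.288, -0.2, 0], [0.03, -0.341, -0.247, 0], [0.034, -0.391, -0.296, 0], [0.039, -0.44, -0.347, 0]]
[[0.004, -0.047, -0.053, 0], [0.008, -0.091, -0.107, 0], [0.012, -0.133, -0.164, 0], [0.015, -0.173, -0.222, 0], [0.018, -0.21, -0.282, 0], [0.021, -0.245, -0.343, 0], [0.024, -0.278, -0.405, 0], [0.027, -0.308, -0.469, 0]]
[[0.002, -0.027, -0.065, 0], [0.005, -0.052, -0.131, 0], [0.007, -0.074, -0.198, 0], [0.008, -0.094, -0.265, 0], [0.01, -0.111, -0.334, 0]]
```

Emit:
arm_command:
  steps:
    - [[0.006,-0.07,0.008,0],[0.012,-0.14,0.014,0],[0.018,-0.21,0.017,0],[0.025,-0.28,0.017,0],[0.031,-0.35,0.014,0],[0.037,-0.42,0.008,0],[0.043,-0.49,0,0],[0.049,-0.559,-0.012,0]]

```text
time_s: 60.38
position: [0.511, 0.3993, 0.2591]
orientation: [-0.0, 0.999, 0.044, 0.0]
force: [0.5, 0.3, 4.4]
gripper_width: 0.127
grip_force: 31.8
```

Emit:
arm_command:
  steps:
    - [[0.006,-0.069,-0.014,0],[0.012,-0.137,-0.031,0],[0.018,-0.204,-0.051,0],[0.024,-0.271,-0.073,0],[0.029,-0.337,-0.098,0],[0.035,-0.401,-0.126,0],[0.041,-0.465,-0.156,0],[0.046,-0.527,-0.189,0]]

```text
time_s: 61.38
position: [0.5162, 0.3358, 0.2353]
orientation: [0.0, 0.999, 0.044, -0.0]
force: [-0.2, -0.0, 1.0]
gripper_width: 0.126
grip_force: 32.5
```

Emit:
arm_command:
  steps:
    - [[0.005,-0.061,-0.035,0],[0.011,-0.12,-0.073,0],[0.016,-0.178,-0.113,0],[0.02,-0.234,-0.156,0],[0.025,-0.288,-0.2,0],[0.03,-0.341,-0.247,0],[0.034,-0.391,-0.296,0],[0.039,-0.44,-0.347,0]]

```text
time_s: 62.38
position: [0.5207, 0.283, 0.1937]
orientation: [0.0, 0.999, 0.044, -0.0]
force: [-3.7, -2.7, 1.1]
gripper_width: 0.13
grip_force: 33.1
```

Emit:
arm_command:
  steps:
    - [[0.004,-0.047,-0.053,0],[0.008,-0.091,-0.107,0],[0.012,-0.133,-0.164,0],[0.015,-0.173,-0.222,0],[0.018,-0.21,-0.282,0],[0.021,-0.245,-0.343,0],[0.024,-0.278,-0.405,0],[0.027,-0.308,-0.469,0]]

```text
time_s: 63.38
position: [0.5237, 0.2458, 0.1371]
orientation: [0.0, 0.999, 0.044, -0.001]
force: [-4.7, -2.6, 0.7]
gripper_width: 0.126
grip_force: 34.3
```

Emit:
arm_command:
  steps:
    - [[0.002,-0.027,-0.065,0],[0.005,-0.052,-0.131,0],[0.007,-0.074,-0.198,0],[0.008,-0.094,-0.265,0],[0.01,-0.105,-0.31,0],[0.01,-0.105,-0.31,0],[0.01,-0.105,-0.31,0]]

```text
time_s: 64.25
position: [0.5248, 0.2327, 0.0997]
orientation: [0.001, 0.999, 0.044, -0.001]
force: [-2.8, -6.4, -2.8]
gripper_width: 0.124
grip_force: 34.8
```

Emit:
arm_command:
  steps:
    - [[0,-0.003,-0.01,0],[0,-0.006,-0.02,0],[0,-0.006,-0.02,0],[0,-0.006,-0.02,0]]

```text
time_s: 64.75
position: [0.5248, 0.2322, 0.0975]
orientation: [0.001, 0.999, 0.044, -0.001]
force: [-3.1, -6.1, -2.1]
gripper_width: 0.127
grip_force: 34.9
```

Emit:
arm_command:
  steps:
    - [[0,-0.003,-0.01,0],[0,-0.006,-0.02,0],[0,-0.006,-0.02,0],[0,-0.006,-0.02,0]]

```text
time_s: 65.25
position: [0.5249, 0.2316, 0.0951]
orientation: [0.001, 0.999, 0.044, -0.001]
force: [-2.4, -5.7, -1.1]
gripper_width: 0.128
grip_force: 34.9
```

```bash
python3 - <<'E'
from h import *
for n in ('scene','top'):
    im,P=cloud(n); x,y,z=P[...,0],P[...,1],P[...,2]
    for y0 in (.235,.26,.3,.35,.4):
        q=P[(x>.57)&(x<.61)&(abs(y-y0-.01)<.01)&(z>.05)&(z<.15)]; print(n,y0,len(q),np.round(np.median(q[:,2])*1000,1) if len(q) else '')
E
```

```text
scene 0.235 155 77.5
scene 0.26 128 78.1
scene 0.3 133 77.3
scene 0.35 141 76.6
scene 0.4 130 75.2
top 0.235 76 77.6
top 0.26 0 
top 0.3 0 
top 0.35 0 
top 0.4 0
```

Emit:
arm_command:
  steps:
    - [[0,-0.003,-0.01,0],[0,-0.006,-0.02,0],[0,-0.006,-0.02,0],[0,-0.006,-0.02,0]]

```text
time_s: 65.85
position: [0.5249, 0.2311, 0.0927]
orientation: [0.001, 0.999, 0.044, -0.001]
force: [-3.6, -4.4, -2.8]
gripper_width: 0.128
grip_force: 35.0
```

Emit:
arm_command:
  steps:
    - [[0,0,-0.005,0],[0,0,-0.01,0],[0,0,-0.01,0],[0,0,-0.01,0]]

```text
time_s: 66.35
position: [0.5249, 0.231, 0.0923]
orientation: [0.001, 0.999, 0.044, -0.001]
force: [-6.5, -6.4, 6.4]
gripper_width: 0.124
grip_force: 35.9
```

Emit:
arm_command:
  steps:
    - [[0,0,0,0],[0,0,0,0],[0,0,0,0],[0,0,0,0],[0,0,0,0]]
  grip: 100

```text
time_s: 66.97
position: [0.5255, 0.232, 0.0923]
orientation: [-0.0, 0.999, 0.044, 0.0]
force: [0.3, -1.1, 0.0]
gripper_width: 0.608
grip_force: 0.0
```

Emit:
arm_command:
  steps:
    - [[0,0,0.2,0],[0,0,0.6,0],[0,0,1,0],[0,0,1,0]]

```text
time_s: 67.47
position: [0.5277, 0.2329, 0.2164]
orientation: [-0.001, 0.999, 0.044, 0.003]
force: [-0.3, 0.4, 0.4]
gripper_width: 0.606
grip_force: 0.0
```

Emit:
arm_command:
  steps:
    - [[-0.2,-0.3,0,0],[-0.5,-0.6,0,0],[-0.7,-0.9,0,0],[-0.7,-0.9,0,0]]

```text
time_s: 67.97
position: [0.4391, 0.122, 0.2114]
orientation: [0.0, 0.999, 0.043, -0.001]
force: [0.7, -0.1, -0.2]
gripper_width: 0.609
grip_force: 0.0
```

```bash
python3 look.py end.png scene| grep -v 733; python3 - <<'E'
from h import *
im,P=cloud('scene'); x,y,z=P[...,0],P[...,1],P[...,2]
d=np.load('/tmp/scene.npz')['P']
for y0 in (.235,.26,.3,.35,.4):
    f=lambda P: np.median(P[(P[...,0]>.57)&(P[...,0]<.61)&(abs(P[...,1]-y0-.01)<.01)&(P[...,2]>.05)&(P[...,2]<.15)][:,2])*1000
    print(y0,f(P),f(d))
E
```

```text
tcp [0.4391 0.122  0.2114] [ 0.     0.999  0.043 -0.001]
top
[279. 167.] (array([668.5,  49.6]), array([77.2, 41.9]), -2.7, np.float64(23.7), 500)
[328. 169.] (array([661.4, -71.9]), array([76.8, 41.9]), -3.8, np.float64(24.0), 499)
 box
 gauge (array([ 601.7, -328. ]), array([125.4,  40.3]), 86.1, np.float64(55.3), 391)
scene
[301. 323.] (array([662.9, -70.6]), array([77.2, 41.9]), -3.8, np.float64(24.2), 546)
[353. 329.] (array([669.5,  50.9]), array([76.9, 41.9]), -3.3, np.float64(23.5), 551)
 box
 gauge (array([ 603.8, -326.5]), array([125.1,  41.4]), 85.7, np.float64(54.9), 473)
0.235 75.19045756945974 75.0960921968793
0.26 75.9012320933572 76.16785357816353
0.3 75.8480085205706 75.84247041156206
0.35 75.37871905986349 75.81351788508684
0.4 74.9204885213638 74.68198754477778
```

View pics/end.png

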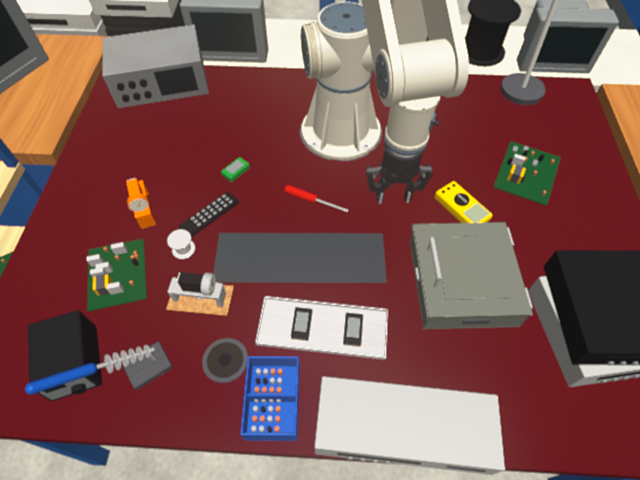

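The lid is shut at the same heights as at the start (px (470,275)). Both sound packs are in the tray (px (301,323) and (353,329)), and the gauge is on its mat (px (200,290)).

```bash
python3 -c "
from bench import order
print(order.close_job())"
```

```text
the job is handed in; nothing more can be done
None
```

The job is handed in and no verdict came back: both sound packs lie flat in the tray, the swollen third pack is in the shut steel box, and the gauge stands on its cork mat; I sorted the packs by camera depth (about 22, 22.5 and 27.5 mm), because the interface gave no gauge reading.

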